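Change over the drying hood, set its air and hang up the brush caddy

TASK

First shut the drying hood's air valve; then change the hood over: the tray with the dry bowl comes out and goes squarely onto the cork mat, and every tray with a freshly painted vase is slid, vase end first, fully home under the hood, one to a lane. Once that is done, open the air valve to half (its lever at 45 degrees to the pipe). Also hang the brush caddy by its hook on the bar of the rail stand, letting it go gently so that it stays hanging still, and leave the bottle, the mug and the tape roll alone.

Things in the scene. Friction and masses are not known exactly. Their poses are not given: they have to be found in the camera images.
- tray_a: drying tray: plywood board 124 (x) x 58 (y) x 10 mm, 160 g. Terracotta vase fixed on it at x = +26 mm (36 mm wide, top 44 mm over the underside); upright wooden grip at x = -42 mm to take from above (26 mm along x, 12 mm thick along y, 10 to 65 mm high). Balances near its middle. Origin: centre of the underside; +x = vase end. May be absent.
- tray_b: drying tray: plywood board 124 (x) x 58 (y) x 10 mm, 160 g. Terracotta vase fixed on it at x = +26 mm (36 mm wide, top 44 mm over the underside); upright wooden grip at x = -42 mm to take from above (26 mm along x, 12 mm thick along y, 10 to 65 mm high). Balances near its middle. Origin: centre of the underside; +x = vase end. May be absent.
- tray_c: drying tray: plywood board 124 (x) x 58 (y) x 10 mm, 160 g. Terracotta vase fixed on it at x = +26 mm (36 mm wide, top 44 mm over the underside); upright wooden grip at x = -42 mm to take from above (26 mm along x, 12 mm thick along y, 10 to 65 mm high). Balances near its middle. Origin: centre of the underside; +x = vase end. May be absent.
- dry_a: tray with the dry bowl, standing in one of the hood's lanes at the start: the same board and grip as the trays of vases, but on it, at x = +26 mm, a low wide terracotta bowl (48 mm wide, top 30 mm over the underside). Origin: centre of the underside; +x = bowl end, to the back of the hood. Only one of dry_a, dry_b, dry_c is there.
- dry_b: tray with the dry bowl, standing in one of the hood's lanes at the start: the same board and grip as the trays of vases, but on it, at x = +26 mm, a low wide terracotta bowl (48 mm wide, top 30 mm over the underside). Origin: centre of the underside; +x = bowl end, to the back of the hood. Only one of dry_a, dry_b, dry_c is there.
- dry_c: tray with the dry bowl, standing in one of the hood's lanes at the start: the same board and grip as the trays of vases, but on it, at x = +26 mm, a low wide terracotta bowl (48 mm wide, top 30 mm over the underside). Origin: centre of the underside; +x = bowl end, to the back of the hood. Only one of dry_a, dry_b, dry_c is there.
- mat: cork mat fixed to the table, 140 (x) x 70 (y) x 3 mm thick, for the tray with the dry bowl: its long side along the mat's, middle on middle, either end first. Origin: centre of the mat's underside.
- hood: white drying hood fixed to the table, 230 mm wide, open in front. Origin: on the table under the middle of the roof's front edge; +x into the hood, away from the robot. Roof from 59 to 69 mm high, x = 0 to 68 mm; there the fan box (69 mm high, to x = 200) is the back stop. Upright walls 8 mm thick with round noses at y = -111, -37, 37, 111 mm make three lanes.
- lane_mid (a point): where a tray's origin lies when fully home in the hood's middle lane, touching the back stop (hood x = 6, y = 0, z = 0 mm). Axes as the hood's. The other two lanes lie 74 mm to either side (y = -74, +74). Lanes are 66 mm wide, their floor is the table. A tray's grip stays outside, 36 mm in front of the roof's edge.
- air_valve (a joint): angle of the air valve's lever in rad, vertical axis: 0 = closed, lever across the pipe, pointing to the hood's front (-x); grows to 1.571 = fully open, lever along the pipe, pointing to the hood's +y (turns clockwise seen from above). Half = 0.785. Stiff (0.2 N m); stays where it is left.
- valve_axis (a point): the lever's vertical axis at the lever's mid-height: hood x = 130, y = 0, z = 123 mm, above a brass pipe along the hood's y (98 mm high at its top). Axes as the hood's.
- lever_grip (a point): point to grip on the valve's lever, 70 mm from its axis, at mid-height. The lever is a black bar 90 mm long from the axis, 12 mm wide, 22 mm tall (112 to 134 mm above the table). Turns with the lever; its -x points outwards along it.
- caddy: grey brush caddy standing on the table: open box 80 (x) x 90 (y) x 88 mm high, with pots and brushes up to 111 mm high; 300 g. In its middle an upright wooden grip: 44 mm along x, 14 mm thick along y, 88 to 154 mm high. On its +x face a steel hook (see caddy_lip). Origin: centre of the underside.
- caddy_lip (a point): crook of the caddy's hook, where the bar's centre should come: caddy x = 54.5 mm, y = 0, 78 mm above its underside. The hook is 50 mm wide in y: a plate 83 to 88 mm high sticks out at +x; from it a leg 5 mm thick hangs down to 58 mm high, leaving a gap of 29 mm (x = 40 to 69) open below.
- caddy_grip (a point): point to grip on the caddy's grip, 132 mm above its underside, on its centre.
- rail_stand: rail stand fixed to the table. The caddy comes from its -x side, facing the robot, its +x along the stand's +x. Under the bar is a plywood board (front face 8 mm before the bar's centre, up to 120 mm high): let go, the hung caddy swings back at its foot by 10 to 15 degrees and leans on it. Origin: on the table under the bar's middle.
- rail_bar (a point): centre of the stand's bar, 165 mm above the table: a round steel bar along y, 10 mm in diameter, 200 mm long between two posts. Axes as the stand's.
- paint_bottle: bystander: paint bottle 56 mm in diameter, 150 mm high. Origin: centre of its foot.
- rinse_mug: bystander: mug 80 mm in diameter, 90 mm high. Origin: centre of its foot.
- tape_roll: bystander: roll of paper tape 90 mm in diameter, 24 mm high. Origin: centre of its underside.

How it is judged:
By the outcome, as a careful person would: the job done as asked, in the order asked, and still so for the second after the job is handed in, with the robot touching nothing.
Of dry_a, dry_b, dry_c only 1 to 1 are there at a start; the rules pass over those that are not, and their reading is None.
Of tray_a, tray_b, tray_c only 2 to 3 are there at a start; the rules pass over those that are not, and their reading is None.
At some moment in a run one of tray_a, tray_b, tray_c, dry_a, dry_b, dry_c may be knocked a few centimetres aside while the robot is not near it.
Once in a run the grip may slacken for a moment while it holds something.
It also fails if it takes over 210 s, if anything falls off the work surface, if the arm or the gripper's body presses on something with over 40 N, if the wrist force passes 120 N, or if a joint passes its speed limit or range.

ROBOT

A 6-joint arm with a two-finger parallel gripper is mounted at the origin on the work surface. World frame = base frame: x ahead of the robot, y to its left, z up, the work surface at z = 0. Lengths are in m, angles in degrees, forces in N, time in s.
With the tool pointing down it reaches from about 0.35 to 0.85 m from the base axis. Payload 8.1 kg.
Tool frame: the origin (TCP) lies at the very end of the fingers, on their centre line; the grasp point (between the pads) lies 19 mm behind it; z points along the fingers, y is the line along which they close (so a half turn about z gives the same grasp; the last joint's range is limited). The gripper opens to 85 mm and grips with 20 to 120 N. Pads are 22 mm wide; open, the fingers measure 114 mm over their backs; the gripper's body (76 mm by 85 mm) begins 54 mm behind the grasp point. The pads swing forward as they close: fully open they stand 13 mm farther back than shut.
Start: joints at [64.607, 7.471, 85.268, -0, 87.261, -4.893], TCP at [0.21, 0.562, 0.231] pointing down, gripper open.
Joint ranges: [-169.43, 169.43], [-51.17, 129.36], [1.28, 143.12], [-76.62, 256.62], [0, 156.53], [-152.29, 152.29]. Speed limits (degrees/s): [136.94, 136.94, 159.86, 180, 180, 180].

INTERFACE

Orientations are given as a 3x3 rotation matrix whose columns are the frame's x, y, z axes.
In Python, from workcell import readout, optics, robot gives the robot as it stands. The module is installed in compiled form; this text tells all that it offers.
- The arm moves only by the shell command python3 -m handwheel 'ROWS' [OPENING] [FORCE]. ROWS is JSON, a list of rows, each a list of 2 entries, a list of its own where there are three numbers: the shift along the tool's x, y, z in units of 30 mm (1.0 is 30 mm), then the turn about the tool's z in units of 5 degrees (1.0 is 5 degrees). A call has 1 to 5 rows; each row is the pose to reach, as a shift and turn from the pose commanded when the call began, along the tool's axes at that moment; what a row does not reach only later rows make up. A row lasts 1/12 s, in which the tool goes at most 41.7 mm and 7.16 degrees, less where a joint would pass 70% of its speed; a pose out of reach is approached as far as the arm can. A call with a gripper value outside its range is refused whole. OPENING is the opening, from 0 (shut) to 1 (fully open), set as the call begins (- or left out, the last holds). The fingers move at their own pace and stop on an object; FORCE is the grip in N (left out, the last holds). Time passes only in rows, so rows that repeat a pose let the fingers close. It gives the time, the measured TCP pose, the force, the opening and the grip force at its end, in the units of the state.
- readout.get_obs(): the state, without advancing time (a new reading comes with each control period).
- optics.capture(name): name is "scene" or "top"; returns a dict with "pixels" (400x640x3 uint8, blue, green, red), "fx", "fy", "cx", "cy" (pixels), "cam_to_world" (4x4, takes a point from camera to world coordinates). Camera axes: x right, y down, z forward; pixel columns grow to the right and rows downward; lengths in m; the calibration is good to about 2 mm. A picture is of the moment at which its call begins. There is no depth.
- robot.job_done(): hands the job in; it is judged then, once.
The state is a dict: "time": time; "qpos": joint angles; "qvel": joint speeds; "joint_torque": joint torques, N m; "tcp_pos": TCP position; "tcp_rot": TCP orientation; "wrist_force": force on the tool from outside, world axes, zero at the start; "moment": the same for the moment, N m; "gripper_width": finger opening in m; "grip_force": force on a finger pad.
Only numpy, scipy, OpenCV 4.12 (cv2) and the standard library are available. Lean on these libraries where they do the work, as an engineer would, in place of code of your own. Each camera call takes 0.05 s, during which the arm holds its last target. There are 200 camera calls.

## Working session

There is one attempt and no reset: what is moved stays moved. The work goes in short steps, Python scripts to look and compute and a shell command to move; the robot and the scene stay as the last step left them, time stands still between calls to the robot, and variables do not carry over. Pictures are saved under pics/ and viewed, at most 14 in all, crops included, and the job is handed in when it is done.

```bash
mkdir -p pics
cat > h.py <<'E'
import numpy as np, cv2
from workcell import readout, optics, robot
def cap(n,f=None):
    c=optics.capture(n)
    if f: cv2.imwrite('pics/'+f,c['pixels'])
    return c
def ray(c,u,v,z):
    T=np.array(c['cam_to_world']); d=T[:3,:3]@np.array([(u-c['cx'])/c['fx'],(v-c['cy'])/c['fy'],1])
    o=T[:3,3]; return o+d*(z-o[2])/d[2]
def proj(c,p):
    T=np.array(c['cam_to_world']); q=T[:3,:3].T@(np.array(p)-T[:3,3]); return c['fx']*q[0]/q[2]+c['cx'],c['fy']*q[1]/q[2]+c['cy']
def go(x,y,z,yaw=None):
    "rows needed: yaw = world angle (deg) of tool x axis"
    o=readout.get_obs(); R=np.array(o['tcp_rot']); d=R.T@(np.array([x,y,z])-o['tcp_pos'])/0.03
    a=np.degrees(np.arctan2(R[1,0],R[0,0])); print('units',d.round(3),'now',np.array(o['tcp_pos']).round(4),'yaw',a.round(2), 'turn',None if yaw is None else round(-((yaw-a+180)%360-180)/5,3),'t',o['time'],'q',np.array(o['qpos']).round(0))
E
python3 - <<'E'
from h import *
for n in('scene','top'):
    c=cap(n,n+'0.png'); print(n,c['fx'],c['cx'],c['cy'],np.array(c['cam_to_world']).round(3).tolist())
print(readout.get_obs())
E
```

```text
scene 417.0850537771981 327.08841863209403 195.1425501588328 [[-0.676, 0.583, -0.451, 1.201], [0.737, 0.529, -0.421, 0.607], [-0.007, -0.617, -0.787, 1.368], [0.0, 0.0, 0.0, 1.0]]
top 406.8554425583267 318.0504633500172 198.47945533160203 [[0.008, -0.994, 0.106, 0.354], [-1.0, -0.008, -0.005, -0.059], [0.006, -0.106, -0.994, 1.597], [0.0, 0.0, 0.0, 1.0]]
{'time': 0.1, 'qpos': array([ 6.46087467e+01,  7.50988069e+00,  8.53257568e+01, -4.23496386e-04,
        8.72619951e+01, -4.89189836e+00]), 'qvel': array([ 0.00907356, -0.0594818 , -0.23485255, -0.04159549,  0.02086897,
        0.01692442]), 'joint_torque': array([ 5.71639575e-04, -5.70946705e+01, -5.01939940e+01, -2.41562166e-04,
        8.04562034e-03, -1.67845121e-05]), 'tcp_pos': array([0.20986619, 0.56154883, 0.23033268]), 'tcp_rot': array([[-9.36676208e-01,  3.50195885e-01, -7.24004712e-04],
       [ 3.50196606e-01,  9.36674948e-01, -1.54256916e-03],
       [ 1.37955704e-04, -1.69843182e-03, -9.99998548e-01]]), 'wrist_force': array([-0.13794437, -0.4801877 ,  0.18837954]), 'moment': array([0.03175952, 0.01825584, 0.00308162]), 'grip_force': 0.0, 'gripper_width': 0.08557690969601146}
```

View pics/scene0.png

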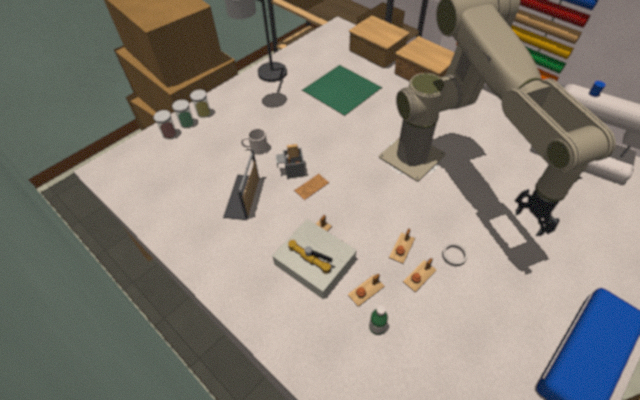

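View pics/top0.png

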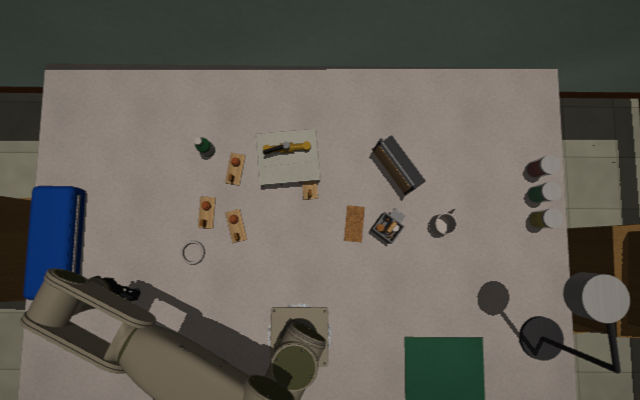

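Scene: hood near top (290,158), with the dry tray's grip at (311,192). Three vase trays stand at (235,168), (206,212) and (236,226), the mat at (354,223), the caddy at (387,227) and the rail stand at (397,167). I'll enlarge the view.

Run:
```python
from h import *
im=cv2.imread('pics/top0.png')
cv2.imwrite('pics/t1.png',cv2.resize(im[125:255,185:315],None,fx=4.6,fy=4.6,interpolation=cv2.INTER_CUBIC))
cv2.imwrite('pics/t2.png',cv2.resize(im[120:255,250:430],None,fx=4.4,fy=4.4,interpolation=cv2.INTER_CUBIC))
```

```text
(no output)
```

View pics/t1.png

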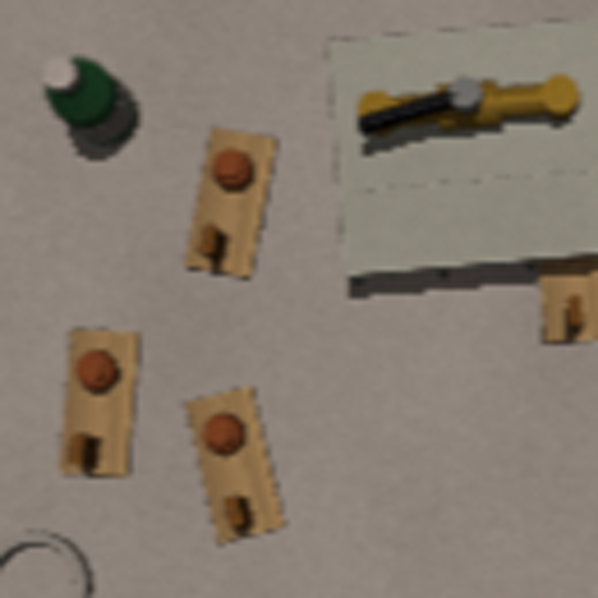

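View pics/t2.png

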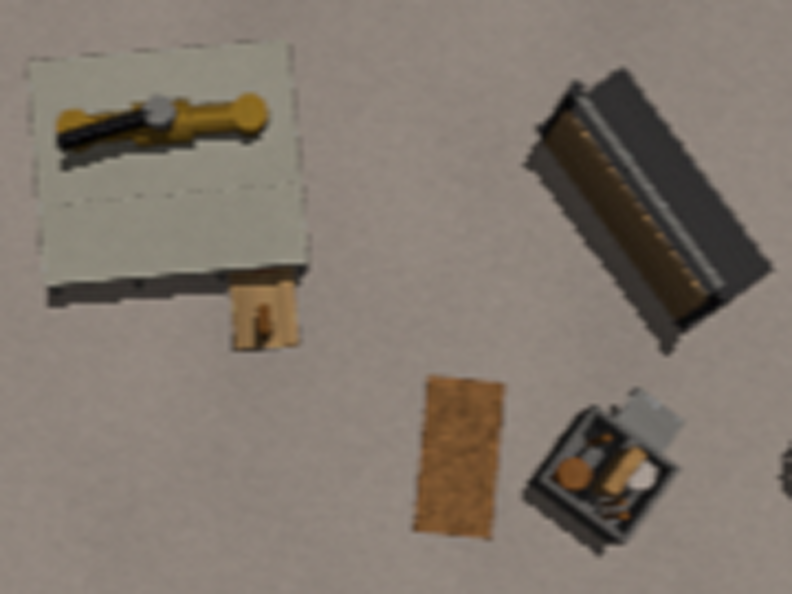

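t1 shows three vase trays, all with the vase end towards the hood (up), vases at crop (232,168), (97,370) and (222,433). The bowl tray is in the −y lane. t2 shows the lever nearly fully open, the mat at (460,457), the caddy with its hook up-right at (645,418), and the bar from (575,90) to (720,295). Next I measure.

```bash
cat >> h.py <<'E'
def avg(n,k=3):
    c=cap(n); c['pixels']=np.mean([c['pixels']]+[cap(n)['pixels'] for _ in range(k-1)],0).astype(np.uint8); return c
S=4
def blobs(c,lo,hi,z,amin=60,roi=None,close=0):
    im=cv2.resize(c['pixels'],None,fx=S,fy=S,interpolation=cv2.INTER_CUBIC)
    m=cv2.inRange(cv2.cvtColor(im,cv2.COLOR_BGR2HSV),np.array(lo),np.array(hi))
    if roi: k=np.zeros_like(m); u0,v0,u1,v1=[S*r for r in roi]; k[v0:v1,u0:u1]=255; m&=k
    if close: m=cv2.morphologyEx(m,cv2.MORPH_CLOSE,np.ones((close,close)))
    m=cv2.morphologyEx(m,cv2.MORPH_OPEN,np.ones((5,5)))
    out=[]
    for q in cv2.findContours(m,cv2.RETR_EXTERNAL,cv2.CHAIN_APPROX_NONE)[0]:
        if cv2.contourArea(q)<amin*S*S: continue
        P=np.array([ray(c,(u+.5)/S-.5,(v+.5)/S-.5,z)[:2]*1000 for u,v in q[:,0]],np.float32)
        r=cv2.minAreaRect(P); M=cv2.moments(P); b=cv2.boxPoints(r)
        e=max((b[1]-b[0],b[2]-b[1]),key=np.linalg.norm)
        out.append(dict(c=np.array(r[0]).round(1),cen=np.array([M['m10'],M['m01']])/M['m00'],size=sorted(np.array(r[1]).round(1)),ang=round(float(np.degrees(np.arctan2(e[1],e[0])))%180,1),px=(q[:,0].mean(0)/S).round(0)))
    return out
E
python3 - <<'E'
from h import *
c=avg('top',4); cv2.imwrite('pics/top_avg.png',c['pixels']); hsv=cv2.cvtColor(c['pixels'],cv2.COLOR_BGR2HSV)
for nm,(u,v) in dict(board=(203,222),board2=(232,240),dryboard=(305,197),roof=(285,175),mat=(354,223),table=(330,250),vase=(233,219),grip=(237,237),hook=(397,213),caddywall=(378,222),cgrip=(392,227),bar=(395,160),lever=(275,149),bracket=(396,175)).items(): print(nm,hsv[v,u])
E
```

```text
board [ 15 193  49]
board2 [ 17 102 133]
dryboard [ 17 125 133]
roof [ 22  33 139]
mat [ 15 155 107]
table [ 14  34 143]
vase [ 10 186 118]
grip [ 14 188  80]
hook [ 17  16 112]
caddywall [12 15 83]
cgrip [ 17 138 137]
bar [18 14 94]
lever [135  46  11]
bracket [ 16 133  46]
```

Run:
```python
from h import *
c=avg('top',4)
def show(n,l):
    for b in l: print(n,b['c'],'cen',b['cen'].round(1),b['size'],b['ang'],b['px'])
show('board',blobs(c,(8,75,25),(24,255,255),.010,roi=(185,120,262,260)))
show('dry',blobs(c,(8,75,25),(24,255,255),.010,roi=(295,180,325,210),amin=30))
show('mat',blobs(c,(8,75,25),(24,255,255),.003,roi=(335,195,368,250)))
show('vase',blobs(c,(0,150,60),(12,255,255),.044,roi=(185,120,262,260),amin=10))
show('roof',blobs(c,(19,20,110),(45,70,255),.069,roi=(245,120,330,200),amin=300,close=41))
show('pipe',blobs(c,(18,140,80),(30,255,255),.098,roi=(245,120,330,200),amin=10))
show('lever',blobs(c,(0,0,0),(180,255,40),.134,roi=(260,140,295,165),amin=10))
show('cgrip',blobs(c,(8,90,90),(24,255,255),.154,roi=(380,215,400,240),amin=8))
im=c['pixels'][195:250,360:410]; im2=c['pixels'][130:205,362:432]
cv2.imwrite('pics/cad.png',np.hstack([cv2.resize(im,(390,430),interpolation=2),cv2.resize(im2,(400,430),interpolation=2)]))
```

```text
board [414.8 252.7] cen [415.1 252.8] [np.float64(59.0), np.float64(124.3)] 15.2 [236. 226.]
board [466.3 369. ] cen [466.3 368.9] [np.float64(59.0), np.float64(123.9)] 176.8 [207. 213.]
board [639.5 262.6] cen [639.6 262.8] [np.float64(59.5), np.float64(124.3)] 170.3 [235. 169.]
dry [558.  -33.6] cen [558.  -33.5] [np.float64(59.7), np.float64(72.5)] 5.2 [310. 190.]
mat [ 427.6 -208.8] cen [ 427.4 -208.6] [np.float64(71.4), np.float64(141.3)] 174.7 [354. 224.]
vase [439.8 256.3] cen [439.7 256.5] [np.float64(30.5), np.float64(30.8)] 1.7 [234. 219.]
vase [491.3 363.6] cen [491.5 364.1] [np.float64(30.6), np.float64(31.0)] 35.1 [206. 205.]
vase [663.1 255.7] cen [662.9 256. ] [np.float64(28.5), np.float64(30.2)] 90.5 [235. 161.]
roof [678.7  50.9] cen [678.7  51. ] [np.float64(199.7), np.float64(231.0)] 95.5 [288. 157.]
pipe [708.8 127.8] cen [707.2 128.9] [np.float64(15.5), np.float64(33.0)] 106.8 [267. 147.]
pipe [713.6   5. ] cen [712.6   3.4] [np.float64(30.3), np.float64(79.2)] 94.8 [299. 146.]
lever [688.5  99.8] cen [689.2  99.7] [np.float64(18.8), np.float64(74.7)] 107.2 [274. 150.]
cgrip [ 407.9 -292.6] cen [ 408.2 -291.6] [np.float64(14.2), np.float64(23.1)] 179.5 [382. 227.]
cgrip [ 410.5 -328. ] cen [ 410.8 -327.9] [np.float64(14.6), np.float64(43.3)] 143.1 [392. 227.]
```

View pics/cad.png

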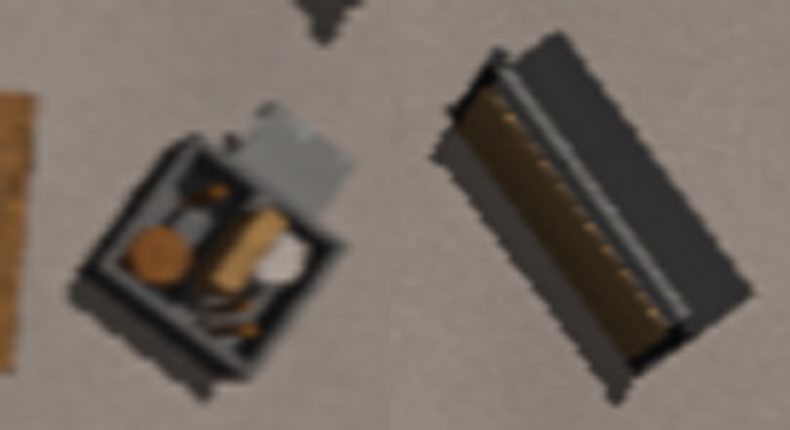

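Run:
```python
from h import *
c=avg('top',4)
ax=np.array([708.6,53.8])
for z,(u,v) in ((.134,(262+.4,0)),):
    pass
im=cv2.resize(c['pixels'],None,fx=4,fy=4,interpolation=cv2.INTER_CUBIC); h=cv2.cvtColor(im,cv2.COLOR_BGR2HSV)
m=cv2.inRange(h,(0,0,0),(180,255,28)); k=np.zeros_like(m); k[560:660,1040:1160]=255; m&=k
v,u=np.nonzero(m); P=np.array([ray(c,(a+.5)/4-.5,(b+.5)/4-.5,.134)[:2]*1000 for a,b in zip(u,v)])
d=P-ax; print('lever hood ang from centroid',np.degrees(np.arctan2(*d.mean(0)[::-1]))-5.5,np.linalg.norm(d,axis=1).max())
far=d[np.linalg.norm(d,axis=1)>75]; print('tip',np.degrees(np.arctan2(*far.mean(0)[::-1]))-5.5)
# rail: bar bright line at z=.170 ; ends by mask
m=cv2.inRange(h,(0,0,75),(180,40,125)); k=np.zeros_like(m); k[4*135:4*202,4*365:4*420]=255; m&=k
m=cv2.morphologyEx(m,cv2.MORPH_OPEN,np.ones((3,3)))
cs=sorted(cv2.findContours(m,cv2.RETR_EXTERNAL,cv2.CHAIN_APPROX_NONE)[0],key=cv2.contourArea)[-3:]
for q in cs:
    W=np.array([ray(c,(a+.5)/4-.5,(b+.5)/4-.5,.168)[:2]*1000 for a,b in q[:,0]],np.float32); r=cv2.minAreaRect(W); print('bar?',r, q[:,0].mean(0)/4)
go(.681,.118,.2,113)
```

```text
lever hood ang from centroid 106.9094380974493 86.53580750813478
tip 105.12587316616337
bar? ((593.8554077148438, -304.4945373535156), (217.7689971923828, 35.282379150390625), 32.76138687133789) [384.70658397 175.95515267]
bar? ((679.0609130859375, -364.1361083984375), (188.94772338867188, 65.05591583251953), 57.296749114990234) [398.27593361 149.31327801]
bar? ((636.9334106445312, -348.9518737792969), (191.32510375976562, 8.764942169189453), 35.690433502197266) [397.8546832  163.41046832]
units [-19.886  -8.366   1.044] now [0.2101 0.562  0.2313] yaw 159.5 turn 9.3 t 0.7 q [65.  7. 85. -0. 87. -5.]
```

```bash
python3 -c "
from h import *
go(.6837,.1171,.2,111.5)"; python3 -m handwheel '[[[-1.2,-0.5,0],0],[[-2.4,-1.0,0],0],[[-3.6,-1.5,0],0],[[-4.8,-2.0,0],0],[[-6,-2.5,0],0]]'
python3 -m handwheel '[[[-1.2,-0.5,0],0],[[-2.4,-1.0,0],0],[[-3.6,-1.5,0],0],[[-4.8,-2.0,0],0],[[-6,-2.5,0],0]]'
python3 -m handwheel '[[[-1.2,-0.5,0],0],[[-2.4,-1.0,0],0],[[-3.6,-1.5,0],0],[[-4.8,-2.0,0],0],[[-6,-2.5,0],0]]'
python3 -m handwheel '[[[0,0,0],1.4],[[0,0,0],2.8],[[0,0,0],4.2],[[0,0,0],5.6],[[0,0,0],7]]' 0.6 40
python3 -c "
from h import *
go(.6837,.1171,.2,111.5)"
```

```text
units [-19.981  -8.362   1.044] now [0.2101 0.562  0.2313] yaw 159.5 turn 9.6 t 0.7 q [65.  7. 85. -0. 87. -5.]
time: 1.12
tcp_pos: [0.3534, 0.4275, 0.2315]
tcp_rot: [[-0.937, 0.35, 0.0], [0.35, 0.937, 0.0], [-0.0, 0.0, -1.0]]
wrist_force: [0.3, 0.8, 0.3]
gripper_width: 0.0856
grip_force: 0.0
time: 1.53
tcp_pos: [0.496, 0.2939, 0.2316]
tcp_rot: [[-0.937, 0.35, 0.001], [0.35, 0.937, 0.0], [-0.0, 0.0, -1.0]]
wrist_force: [0.3, 0.3, -0.0]
gripper_width: 0.0849
grip_force: 0.0
time: 1.95
tcp_pos: [0.6383, 0.1605, 0.2314]
tcp_rot: [[-0.937, 0.35, 0.0], [0.35, 0.937, 0.0], [-0.0, 0.0, -1.0]]
wrist_force: [1.5, -0.1, -0.5]
gripper_width: 0.0853
grip_force: 0.0
time: 2.37
tcp_pos: [0.6372, 0.1619, 0.2311]
tcp_rot: [[-0.561, 0.828, -0.0], [0.828, 0.561, -0.0], [0.0, -0.0, -1.0]]
wrist_force: [-0.4, -0.6, -0.2]
gripper_width: 0.0508
grip_force: 0.0
units [-2.107  0.444  1.037] now [0.6372 0.1619 0.2311] yaw 124.13 turn 2.526 t 2.3667 q [ 10.  16.  75.   0.  88. -24.]
```

```bash
python3 -m handwheel '[[[-1.05,0.22,0.5],1.25],[[-2.1,0.44,1],2.53],[[-2.1,0.44,1],2.53]]'
python3 -c "
from h import *
go(.6837,.1171,.107,111.5)
c=cap('top','lev.png');s=cap('scene');cv2.imwrite('pics/lev.png',np.hstack([cv2.resize(c['pixels'][130:190,250:310],(390,390),interpolation=2),cv2.resize(s['pixels'][200:300,270:370],(390,390),interpolation=2)]))"
```

```text
time: 2.62
tcp_pos: [0.6846, 0.1132, 0.1964]
tcp_rot: [[-0.363, 0.932, -0.004], [0.932, 0.363, -0.003], [-0.001, -0.005, -1.0]]
wrist_force: [0.6, -0.3, -1.6]
gripper_width: 0.0513
grip_force: 0.0
units [0.134 0.034 2.979] now [0.6846 0.1132 0.1964] yaw 111.27 turn -0.047 t 2.6167 q [  5.  23.  70.  -0.  87. -16.]
```

View pics/lev.png

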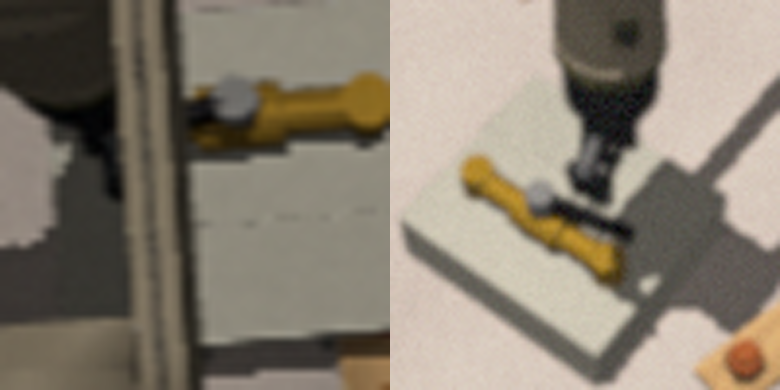

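```bash
python3 -m handwheel '[[[0.1,0,1],0],[[0.17,0,2],0],[[0.17,0.03,2.97],0],[[0.17,0.03,2.97],0]]'
python3 -m handwheel '[[[0,0,0],0],[[0,0,0],0],[[0,0,0],0],[[0,0,0],0],[[0,0,0],0]]' 0 60
for i in 1 2; do python3 -m handwheel '[[[-0.01,-0.2,0],-1],[[-0.035,-0.4,0],-2],[[-0.08,-0.595,0],-3],[[-0.14,-0.785,0],-4],[[-0.215,-0.97,0],-5]]'; done
python3 -c "
from h import *
go(.639,.047,.107,185.5)"
```

```text
time: 3.05
tcp_pos: [0.6782, 0.1235, 0.1055]
tcp_rot: [[-0.374, 0.927, -0.01], [0.927, 0.374, -0.001], [0.003, -0.009, -1.0]]
wrist_force: [-1.1, 0.2, -0.8]
gripper_width: 0.0511
grip_force: 0.0
time: 3.47
tcp_pos: [0.6842, 0.1234, 0.1161]
tcp_rot: [[-0.372, 0.928, 0.004], [0.928, 0.372, 0.001], [-0.001, 0.005, -1.0]]
wrist_force: [-3.1, 2.5, 7.5]
gripper_width: 0.0107
grip_force: 60.1
time: 3.88
tcp_pos: [0.6577, 0.1064, 0.1159]
tcp_rot: [[-0.732, 0.681, 0.001], [0.681, 0.732, 0.001], [0.0, 0.001, -1.0]]
wrist_force: [-14.0, 0.4, 13.4]
gripper_width: 0.0104
grip_force: 66.4
time: 4.3
tcp_pos: [0.6403, 0.0798, 0.1157]
tcp_rot: [[-0.951, 0.308, -0.005], [0.308, 0.951, -0.0], [0.004, -0.002, -1.0]]
wrist_force: [-26.7, -3.5, 22.1]
gripper_width: 0.0104
grip_force: 73.0
units [-0.298 -1.053  0.291] now [0.6403 0.0798 0.1157] yaw 162.03 turn -4.693 t 4.3 q [  3.  19.  84.  -0.  77. -69.]
```

```bash
python3 -m handwheel '[[[-0.01,-0.25,-0.3],-1.2],[[-0.05,-0.5,-0.3],-2.4],[[-0.12,-0.74,-0.3],-3.6],[[-0.2,-0.96,-0.3],-4.7],[[-0.2,-0.96,-0.3],-4.7]]'
python3 -c "
from h import *
go(.6387,.0486,.116,185.5)"
```

```text
time: 4.72
tcp_pos: [0.6351, 0.047, 0.1168]
tcp_rot: [[-0.995, -0.096, -0.011], [-0.096, 0.995, -0.004], [0.011, -0.003, -1.0]]
wrist_force: [-8.2, -11.0, -19.5]
gripper_width: 0.0103
grip_force: 62.3
units [-0.126  0.04   0.026] now [0.6351 0.047  0.1168] yaw -174.47 turn 0.007 t 4.7167 q [ -0.  18.  85.  -0.  77. -96.]
```

```bash
python3 -m handwheel '[[[0,-0.08,0.15],-0.5],[[0,-0.08,0.15],-0.5],[[0,-0.08,0.15],-0.5]]'
python3 -m handwheel '[[[0,0,0],0],[[0,0,0],0],[[0,0,0],0],[[0,0,-1],0],[[0,0,-2.3],0]]' 0.6 60
python3 -m handwheel '[[[0.9,0.9,-0.5],0],[[1.8,1.8,-0.5],0],[[2.7,2.7,-0.5],0],[[3.6,3.6,-0.5],0],[[4.5,4.5,-0.5],0]]'
python3 -c "
from h import *
c=cap('top');s=cap('scene');cv2.imwrite('pics/lev2.png',np.hstack([cv2.resize(c['pixels'][130:210,240:330],(440,390),interpolation=2),cv2.resize(s['pixels'][200:300,270:370],(350,390),interpolation=2)]))"
```

```text
time: 4.97
tcp_pos: [0.6353, 0.0449, 0.1162]
tcp_rot: [[-0.991, -0.134, -0.01], [-0.134, 0.991, -0.005], [0.011, -0.003, -1.0]]
wrist_force: [-22.8, -13.3, 5.6]
gripper_width: 0.0102
grip_force: 68.0
time: 5.38
tcp_pos: [0.6374, 0.049, 0.1827]
tcp_rot: [[-0.991, -0.137, -0.007], [-0.137, 0.991, 0.0], [0.007, 0.001, -1.0]]
wrist_force: [0.1, 0.4, 0.1]
gripper_width: 0.0515
grip_force: 0.0
time: 5.8
tcp_pos: [0.4869, 0.1652, 0.2021]
tcp_rot: [[-0.991, -0.137, 0.003], [-0.137, 0.991, 0.001], [-0.003, 0.001, -1.0]]
wrist_force: [-0.2, 1.8, 0.0]
gripper_width: 0.0514
grip_force: 0.0
```

View pics/lev2.png

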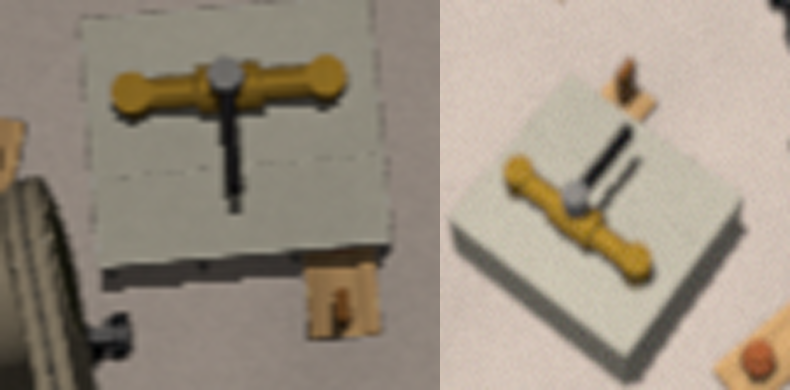

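Lever now points to the hood's front, across the pipe: closed. Next is the bowl tray.

```bash
cat >> h.py <<'E'
def dry(c):
    b=blobs(c,(8,75,25),(24,255,255),.010,roi=(295,180,325,215),amin=30)[0]; print('dry',b['c'],b['size'],b['ang'])
E
python3 - <<'E'
from h import *
c=avg('top'); dry(c)
for b in blobs(c,(8,100,20),(20,255,100),.060,roi=(300,185,322,205),amin=4): print('grip',b['c'],b['size'],b['px'])
go(.541,-.035,.13,185.5)
E
```

```text
dry [558.1 -33.3] [np.float64(59.6), np.float64(72.4)] 4.5
grip [531.2 -33.4] [np.float64(14.3), np.float64(25.8)] [309. 195.]
units [-0.811 -6.822  2.403] now [0.4885 0.1643 0.202 ] yaw -172.08 turn 0.483 t 6.05 q [ 13.  -5. 101.  -0.  84. -85.]
```

```bash
python3 -m handwheel '[[[-0.2,-1.3,0.3],0.1],[[-0.4,-2.6,0.6],0.2],[[-0.6,-3.9,0.9],0.3],[[-0.8,-5.2,1.2],0.48],[[-0.81,-6.5,1.4],0.48]]' 0.5 50
python3 -m handwheel '[[[0,0,0],0],[[0,0,0],0]]'
python3 -c "
from h import *
go(.541,-.035,.032,185.3)"
```

```text
time: 6.47
tcp_pos: [0.5398, -0.029, 0.1583]
tcp_rot: [[-0.996, -0.093, 0.001], [-0.093, 0.996, -0.0], [-0.001, -0.0, -1.0]]
wrist_force: [0.2, 0.2, 0.3]
gripper_width: 0.0427
grip_force: 0.0
time: 6.63
tcp_pos: [0.539, -0.0294, 0.1583]
tcp_rot: [[-0.996, -0.09, -0.0], [-0.09, 0.996, -0.0], [0.001, -0.0, -1.0]]
wrist_force: [0.3, 0.9, 0.0]
gripper_width: 0.0428
grip_force: 0.0
units [-0.052 -0.192  4.21 ] now [ 0.539  -0.0294  0.1583] yaw -174.86 turn -0.033 t 6.6333 q [  -9.    1.  100.   -0.   79. -104.]
```

```bash
python3 -m handwheel '[[[-0.05,-0.19,1.3],0],[[-0.05,-0.19,2.6],0],[[-0.05,-0.19,3.6],0],[[-0.05,-0.19,4.2],0],[[-0.05,-0.19,4.2],0]]'
python3 -m handwheel '[[[0,0,0],0],[[0,0,0],0],[[0,0,0],0],[[0,0,0],0],[[0,0,0],0]]' 0 50
python3 -m handwheel '[[[0.2,0,-0.1],0],[[0.6,0,-0.1],0],[[1.2,0,-0.1],0],[[1.8,0,-0.1],0],[[2.4,0,-0.1],0]]'
python3 -m handwheel '[[[0.6,0,0],0],[[1.2,0,0],0],[[1.7,0,0],0],[[1.7,0,-0.5],0],[[1.7,0,-1],0]]'
python3 -c "
from h import *
c=cap('top');s=cap('scene');cv2.imwrite('pics/dry1.png',np.hstack([cv2.resize(c['pixels'][150:250,260:370],(440,400),interpolation=2),cv2.resize(s['pixels'][180:270,270:360],(360,400),interpolation=2)]))
import math
# grip target on mat: tray yaw -5.3, origin at mat centre
y=math.radians(-5.3); go(.4276-.042*math.cos(y),-.2088-.042*math.sin(y),.05,174.7)"
```

```text
time: 7.05
tcp_pos: [0.537, -0.0305, 0.0279]
tcp_rot: [[-0.995, -0.095, -0.008], [-0.095, 0.995, 0.001], [0.008, 0.002, -1.0]]
wrist_force: [-1.2, 0.4, -1.1]
gripper_width: 0.0426
grip_force: 0.0
time: 7.47
tcp_pos: [0.5431, -0.0325, 0.0355]
tcp_rot: [[-0.995, -0.095, 0.006], [-0.095, 0.996, -0.002], [-0.006, -0.003, -1.0]]
wrist_force: [3.4, -3.9, -1.8]
gripper_width: 0.0114
grip_force: 48.2
time: 7.88
tcp_pos: [0.4696, -0.0386, 0.0377]
tcp_rot: [[-0.995, -0.095, 0.004], [-0.095, 0.995, -0.001], [-0.004, -0.001, -1.0]]
wrist_force: [-0.8, 0.2, -1.3]
gripper_width: 0.0111
grip_force: 49.2
time: 8.3
tcp_pos: [0.4171, -0.043, 0.0667]
tcp_rot: [[-0.996, -0.095, 0.0], [-0.095, 0.996, -0.0], [-0.0, -0.0, -1.0]]
wrist_force: [1.3, 0.7, -0.6]
gripper_width: 0.0112
grip_force: 49.2
units [ 1.684 -5.235  0.659] now [ 0.421  -0.0438  0.0698] yaw -174.55 turn 2.149 t 8.4 q [ -13.  -13.  123.    0.   70. -108.]
```

View pics/dry1.png

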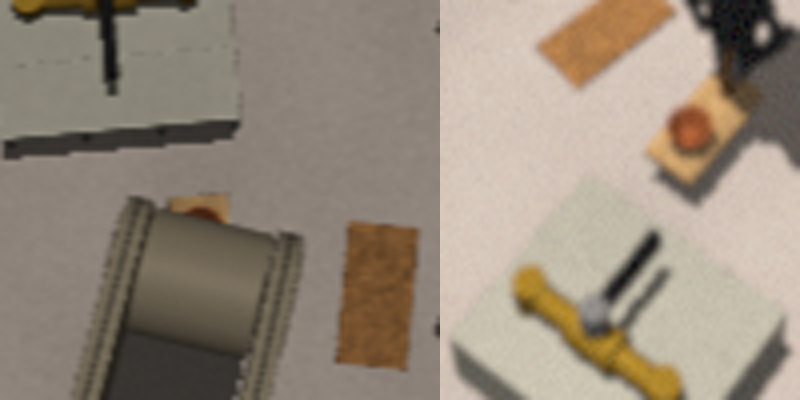

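```bash
python3 -m handwheel '[[[0.35,-1.05,0],0.45],[[0.7,-2.1,0],0.9],[[1.05,-3.15,0],1.35],[[1.4,-4.2,0],1.8],[[1.65,-5.23,0],2.15]]'
python3 -m handwheel '[[[0,0,0.2],0],[[0,0,0.4],0],[[0,0,0.6],0],[[0,0,0.6],0],[[0,0,0.6],0]]'
python3 -c "
from h import *
import math
y=math.radians(-5.3); go(.4276-.041*math.cos(y),-.2088-.041*math.sin(y),.039,174.7)"
```

```text
time: 8.82
tcp_pos: [0.3833, -0.2056, 0.0661]
tcp_rot: [[-0.996, 0.094, 0.001], [0.094, 0.996, -0.001], [-0.001, -0.001, -1.0]]
wrist_force: [0.5, 0.3, -2.2]
gripper_width: 0.011
grip_force: 49.1
time: 9.23
tcp_pos: [0.3832, -0.2025, 0.0468]
tcp_rot: [[-0.996, 0.09, -0.001], [0.09, 0.996, 0.001], [0.002, 0.001, -1.0]]
wrist_force: [0.7, -0.1, -2.1]
gripper_width: 0.0115
grip_force: 32.8
units [-0.127 -0.073  0.261] now [ 0.3832 -0.2025  0.0468] yaw 174.81 turn 0.022 t 9.2333 q [ -35.   -9.  121.    0.   67. -119.]
```

```bash
python3 -m handwheel '[[[-0.06,-0.03,0],0],[[-0.12,-0.07,0.1],0],[[-0.12,-0.07,0.2],0]]' 0 60
python3 -c "
from h import *
s=avg('scene'); cv2.imwrite('pics/mat1.png',cv2.resize(s['pixels'][130:230,270:400],(650,500),interpolation=2))
for b in blobs(s,(8,60,100),(24,140,255),.013,roi=(290,150,345,215),amin=20): print(b['c'],b['size'],b['ang'],b['px'])
go(.387,-.205,.039,174.7); print(readout.get_obs()['wrist_force'],readout.get_obs()['grip_force'])"
```

```text
time: 9.48
tcp_pos: [0.388, -0.2066, 0.0421]
tcp_rot: [[-0.996, 0.091, 0.001], [0.091, 0.996, -0.001], [-0.002, -0.001, -1.0]]
wrist_force: [1.0, 0.5, -1.1]
gripper_width: 0.011
grip_force: 63.1
[ 443.3 -206.3] [np.float64(82.6), np.float64(123.2)] 174.9 [309. 187.]
units [-0.005  0.037  0.079] now [ 0.3868 -0.2061  0.0414] yaw 174.72 turn 0.004 t 9.6333 q [ -35.   -7.  121.   -0.   66. -119.]
[-0.25750103 -0.55411109 -1.31448808] 63.073203563690186
```

View pics/mat1.png

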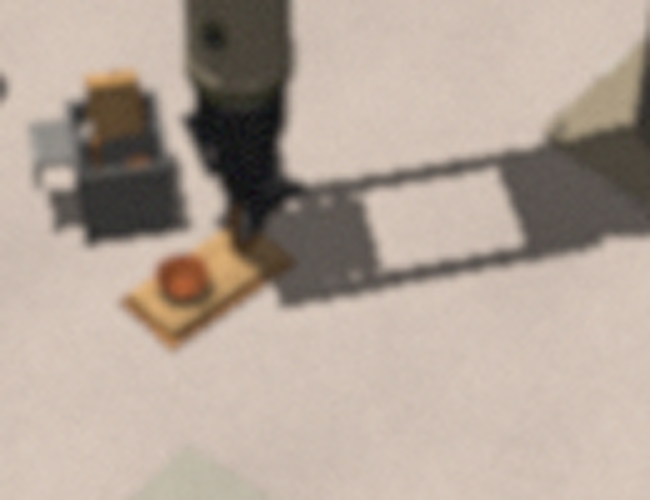

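Tray is held squarely over the mat. I'll lower, release, lift and measure.

```bash
python3 -m handwheel '[[[0,0.04,0.1],0],[[0,0.04,0.13],0],[[0,0.04,0.15],0]]'
python3 -m handwheel '[[[0,0,0],0],[[0,0,0],0],[[0,0,0],0],[[0,0,0],0],[[0,0,-0.6],0]]' 0.45
python3 -m handwheel '[[[0,0,-1.3],0],[[0,0,-2.6],0],[[0,0,-3],0],[[0,1.3,-3.2],0],[[0,2.6,-3.2],0]]'
python3 -m handwheel '[[[0,1.3,0],0],[[0,2.6,0],0],[[0,3.9,0],0],[[0,5.2,0],0],[[0,6.5,0],0]]'
python3 -c "
from h import *
c=avg('top'); cv2.imwrite('pics/mat2.png',cv2.resize(c['pixels'][120:260,180:420],(800,467),interpolation=2))
for b in blobs(c,(8,75,25),(24,255,255),.010,roi=(185,120,262,260)): print(b['c'],b['size'],b['ang'])
for b in blobs(c,(8,60,100),(24,138,255),.013,roi=(335,195,368,250),amin=20,close=51): print('dry',b['c'],b['size'],b['ang'])"
```

```text
time: 9.88
tcp_pos: [0.3872, -0.2052, 0.0382]
tcp_rot: [[-0.996, 0.092, 0.0], [0.092, 0.996, 0.0], [-0.0, 0.0, -1.0]]
wrist_force: [-8.9, 6.1, 19.0]
gripper_width: 0.0114
grip_force: 66.5
time: 10.3
tcp_pos: [0.3846, -0.2036, 0.0521]
tcp_rot: [[-0.996, 0.093, -0.005], [0.092, 0.996, 0.003], [0.005, 0.003, -1.0]]
wrist_force: [-0.3, 0.3, -0.2]
gripper_width: 0.0382
grip_force: 0.0
time: 10.72
tcp_pos: [0.3955, -0.1287, 0.1538]
tcp_rot: [[-0.995, 0.097, 0.004], [0.097, 0.995, -0.002], [-0.005, -0.002, -1.0]]
wrist_force: [0.7, 0.2, -0.6]
gripper_width: 0.0383
grip_force: 0.0
time: 11.13
tcp_pos: [0.4121, 0.0685, 0.1512]
tcp_rot: [[-0.996, 0.093, 0.001], [0.093, 0.996, 0.0], [-0.001, 0.0, -1.0]]
wrist_force: [0.3, -0.0, 0.2]
gripper_width: 0.0387
grip_force: 0.0
[415.1 252.5] [np.float64(59.2), np.float64(124.0)] 14.7
[466.3 369. ] [np.float64(59.1), np.float64(123.8)] 176.8
[639.5 262.5] [np.float64(59.3), np.float64(124.4)] 170.5
dry [ 427.  -207.7] [np.float64(73.1), np.float64(142.2)] 174.8
```

View pics/mat2.png

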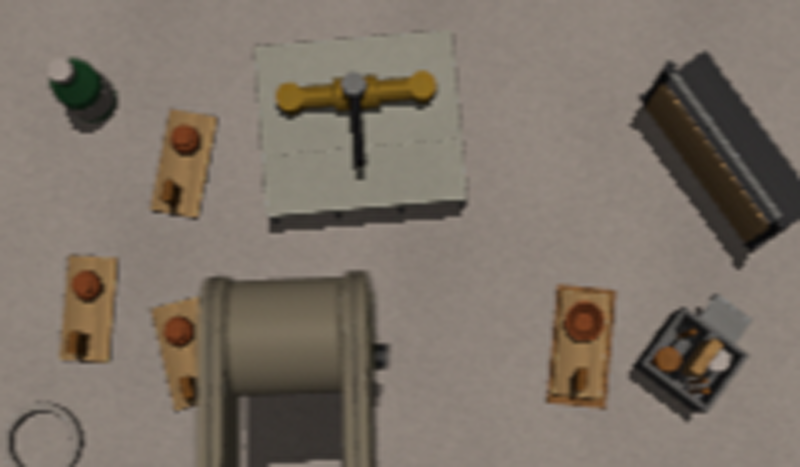

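```bash
python3 -c "
from h import *
go(.3744,.2417,.1,195)"
python3 -m handwheel '[[[0.25,1.2,0],-0.9],[[0.5,2.3,0],-1.8],[[0.75,3.4,0],-2.7],[[1,4.5,0],-3.6],[[1.25,5.7,0],-4]]'
python3 -c "
from h import *
go(.3744,.2417,.032,195)"
```

```text
units [1.746 5.611 1.703] now [0.412  0.0694 0.151 ] yaw 175.03 turn -3.994 t 11.2833 q [  3. -19. 119.   0.  81. -83.]
time: 11.7
tcp_pos: [0.3908, 0.2404, 0.1511]
tcp_rot: [[-0.967, -0.256, 0.0], [-0.256, 0.967, -0.001], [-0.0, -0.001, -1.0]]
wrist_force: [1.0, 0.3, -0.4]
gripper_width: 0.0382
grip_force: 0.0
units [0.52  0.183 3.969] now [0.3908 0.2404 0.1511] yaw -165.16 turn -0.032 t 11.7 q [ 25. -12. 113.  -0.  79. -80.]
```

```bash
python3 -m handwheel '[[[0.52,0.18,0],0],[[0.52,0.18,1.3],0],[[0.52,0.18,2.6],0],[[0.52,0.18,3.85],0],[[0.52,0.18,3.85],0]]'
python3 -m handwheel '[[[0,0,0],0],[[0,0,0],0],[[0,0,0],0],[[0,0,0],0],[[0,0,0],0]]' 0 60
cat >> h.py <<'E'
H=np.array([579.2,41.3])/1000; A=np.radians(5.5); EX=np.array([np.cos(A),np.sin(A)]); EY=np.array([-np.sin(A),np.cos(A)])
def lane(hx,hy,z=.06,gx=-42,gy=0):
    "tool target for tray origin at hood (hx,hy) mm"
    p=H+EX*(hx+gx)/1000+EY*(hy+gy)/1000; go(p[0],p[1],z,185.5)
E
python3 -m handwheel '[[[0,0,-0.3],0],[[0,0,-0.6],0],[[0,0,-0.6],0]]'
python3 -c "
from h import *
lane(-90,-74,.055)"
```

```text
time: 12.12
tcp_pos: [0.3689, 0.2378, 0.0281]
tcp_rot: [[-0.967, -0.253, -0.011], [-0.253, 0.968, -0.006], [0.012, -0.003, -1.0]]
wrist_force: [-1.6, -0.9, -0.8]
gripper_width: 0.0385
grip_force: 0.0
time: 12.53
tcp_pos: [0.3759, 0.2422, 0.0378]
tcp_rot: [[-0.967, -0.254, 0.004], [-0.254, 0.967, 0.002], [-0.004, 0.001, -1.0]]
wrist_force: [-1.3, -2.1, 6.6]
gripper_width: 0.0109
grip_force: 62.3
time: 12.78
tcp_pos: [0.3758, 0.2425, 0.0565]
tcp_rot: [[-0.967, -0.254, 0.003], [-0.254, 0.967, 0.002], [-0.004, 0.001, -1.0]]
wrist_force: [0.9, 0.2, -0.4]
gripper_width: 0.0107
grip_force: 61.1
units [-0.119 -9.939  0.041] now [0.3758 0.2425 0.0565] yaw -165.29 turn 1.841 t 12.7833 q [ 26.  -7. 119.   0.  68. -78.]
```

```bash
python3 -m handwheel '[[[0,-1.2,0],0.35],[[0,-2.4,0],0.7],[[0,-3.6,0],1.05],[[0,-4.8,0],1.4],[[0,-6,0],1.84]]'
python3 -m handwheel '[[[0,0,0],0],[[0,0,0],0]]'
python3 -c "
from h import *
lane(-90,-74,.055)"
```

```text
time: 13.2
tcp_pos: [0.4203, 0.0661, 0.0543]
tcp_rot: [[-0.995, -0.095, 0.001], [-0.095, 0.995, 0.0], [-0.001, -0.0, -1.0]]
wrist_force: [2.0, 0.5, -1.3]
gripper_width: 0.0105
grip_force: 61.1
time: 13.37
tcp_pos: [0.4206, 0.0659, 0.0542]
tcp_rot: [[-0.996, -0.092, 0.001], [-0.092, 0.996, 0.0], [-0.001, -0.0, -1.0]]
wrist_force: [0.2, 0.8, -1.7]
gripper_width: 0.0111
grip_force: 61.0
units [-0.8   -3.785 -0.025] now [0.4206 0.0659 0.0542] yaw -174.74 turn -0.047 t 13.3667 q [  2. -11. 122.  -0.  68. -93.]
```

```bash
python3 -m handwheel '[[[-0.3,-1.25,0],0],[[-0.6,-2.5,0],0],[[-0.8,-3.785,0],-0.05],[[-0.8,-3.785,0.25],-0.05],[[-0.8,-3.785,0.4],-0.05]]'
python3 -m handwheel '[[[0,0,0],0],[[0,0,0],0]]'
python3 -c "
from h import *
s=avg('scene'); p=proj(s,[.51,-.04,.01]); u,v=map(int,p); cv2.imwrite('pics/l1.png',cv2.resize(s['pixels'][v-50:v+50,u-50:u+50],(600,600),interpolation=2))
for b in blobs(s,(8,60,90),(24,190,255),.015,roi=(u-30,v-30,u+35,v+35),amin=20): print(b['c'],b['size'],b['ang'])
lane(-90,-74,.055)"
```

```text
time: 13.78
tcp_pos: [0.4553, -0.0438, 0.0417]
tcp_rot: [[-0.995, -0.098, 0.001], [-0.098, 0.995, 0.0], [-0.001, 0.0, -1.0]]
wrist_force: [0.4, 0.2, -1.6]
gripper_width: 0.011
grip_force: 61.0
time: 13.95
tcp_pos: [0.4537, -0.0414, 0.041]
tcp_rot: [[-0.995, -0.102, -0.002], [-0.102, 0.995, 0.001], [0.002, 0.001, -1.0]]
wrist_force: [0.5, 0.2, -1.6]
gripper_width: 0.0106
grip_force: 61.0
[677.1 -18.9] [np.float64(15.2), np.float64(48.2)] 80.8
[503.1 -30.8] [np.float64(63.2), np.float64(115.3)] 6.4
[ 472.4 -181.1] [np.float64(61.9), np.float64(98.4)] 132.2
units [ 0.001 -0.105 -0.439] now [ 0.4546 -0.0419  0.0418] yaw -174.12 turn 0.075 t 14.1 q [ -12.   -4.  118.    0.   66. -108.]
```

View pics/l1.png

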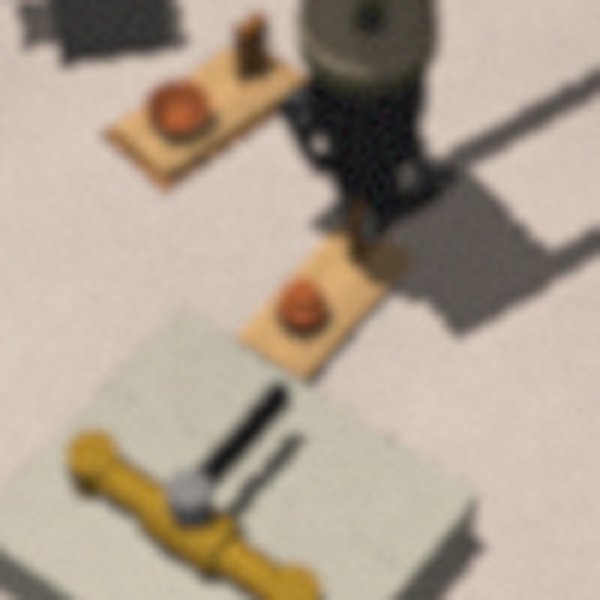

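```bash
python3 -m handwheel '[[[0,-0.1,0],0.1],[[0,-0.1,0.11],0.1],[[0,-0.1,0.11],0.1]]'
python3 -m handwheel '[[[-0.5,0,0],0],[[-1.1,0,0],0],[[-1.7,0,0],0],[[-2.3,0,0],0],[[-2.7,0,0],0]]'
python3 -m handwheel '[[[-0.2,0,0],0],[[-0.4,0,0],0],[[-0.5,0,0],0],[[-0.5,0,0],0]]'
python3 -c "
from h import *
lane(6,-74,.038,-40.7);print(readout.get_obs()['wrist_force'])"
```

```text
time: 14.35
tcp_pos: [0.4549, -0.046, 0.0381]
tcp_rot: [[-0.996, -0.092, -0.0], [-0.092, 0.996, 0.0], [0.0, 0.0, -1.0]]
wrist_force: [0.0, -0.5, -0.9]
gripper_width: 0.0108
grip_force: 61.1
time: 14.77
tcp_pos: [0.5372, -0.0387, 0.0385]
tcp_rot: [[-0.996, -0.091, 0.001], [-0.091, 0.996, -0.0], [-0.001, -0.0, -1.0]]
wrist_force: [0.0, -1.0, -1.2]
gripper_width: 0.0112
grip_force: 61.0
time: 15.1
tcp_pos: [0.5506, -0.0374, 0.0383]
tcp_rot: [[-0.996, -0.092, -0.0], [-0.092, 0.996, 0.0], [0.0, 0.0, -1.0]]
wrist_force: [-0.7, -0.3, -1.4]
gripper_width: 0.0111
grip_force: 61.0
units [-0.042  0.053  0.01 ] now [ 0.5506 -0.0374  0.0383] yaw -174.75 turn -0.049 t 15.1 q [  -9.   10.  103.   -0.   66. -104.]
[-0.67882465 -0.34759036 -1.44395559]
```

```bash
for i in 1 2 3; do python3 -m handwheel '[[[-0.05,0,0],0],[[-0.08,0,0],0],[[-0.08,0,0],0]]' | egrep 'tcp_pos|wrist'; done
```

```text
tcp_pos: [0.5522, -0.0373, 0.0383]
wrist_force: [-3.4, -1.0, 1.7]
tcp_pos: [0.5522, -0.0375, 0.0381]
wrist_force: [-18.6, -3.1, 11.3]
tcp_pos: [0.5521, -0.0375, 0.0379]
wrist_force: [-31.8, -4.6, 24.2]
```

```bash
python3 -m handwheel '[[[0.13,0,0],0],[[0.13,0,0],0]]' | grep wrist
python3 -m handwheel '[[[0,0,0],0],[[0,0,0],0],[[0,0,0],0],[[0,0,0],0],[[0,0,-0.6],0]]' 0.45 | grep wid
python3 -m handwheel '[[[0,0,-1.3],0],[[0,0,-2.6],0],[[0.6,0.6,-3.3],0],[[1.2,1.5,-3.3],0],[[1.8,2.6,-3.3],0]]' | grep tcp_pos
python3 -m handwheel '[[[0.4,1.3,0],0],[[0.8,2.6,0],0],[[1.2,3.9,0],0],[[1.6,5.2,0],0],[[1.6,6.5,0],0]]' | grep tcp_pos
python3 -c "
from h import *
c=avg('top'); dry(c)
for b in blobs(c,(8,75,25),(24,255,255),.010,roi=(185,120,262,260)): print(b['c'],b['size'],b['ang'])"
```

```text
wrist_force: [-8.1, -1.2, 2.7]
gripper_width: 0.0386
tcp_pos: [0.4944, 0.0352, 0.1582]
tcp_pos: [0.4254, 0.2271, 0.1557]
dry [562.  -34.2] [np.float64(59.6), np.float64(64.6)] 5.3
[639.5 262.6] [np.float64(59.5), np.float64(124.3)] 170.3
```

```bash
python3 -c "
from h import *
s=avg('scene')
for b in blobs(s,(8,60,90),(24,190,255),.012,roi=(380,220,450,310),amin=20): print(b['c'],b['size'],b['ang'],b['px'])
go(.4244,.3713,.1,176.8)"
```

```text
[592.7 297.6] [np.float64(15.0), np.float64(28.2)] 38.1 [381. 286.]
[458.3 373.4] [np.float64(60.3), np.float64(151.5)] 176.8 [422. 273.]
units [-0.341  4.875  1.842] now [0.4275 0.2248 0.1553] yaw -174.76 turn 1.687 t 17.5667 q [ 22.  -8. 109.  -0.  79. -74.]
```

```bash
python3 -m handwheel '[[[-0.05,1.2,0.3],0.35],[[-0.1,2.4,0.6],0.7],[[-0.2,3.6,0.9],1.05],[[-0.3,4.6,1.2],1.4],[[-0.34,4.87,1.5],1.69]]'|grep tcp_pos
python3 -m handwheel '[[[0,0,0],0],[[0,0,0],0]]' |grep tcp_pos
python3 -c "
from h import *
go(.4244,.3713,.036,176.8)
c=avg('top',2); print(ray(c,193,252,.012))"
```

```text
tcp_pos: [0.4249, 0.3742, 0.1102]
tcp_pos: [0.4243, 0.3703, 0.1095]
units [-0.004  0.037  2.45 ] now [0.4243 0.3703 0.1095] yaw 176.78 turn -0.003 t 18.15 q [ 36.   7.  99.  -0.  74. -51.]
[0.31155224 0.41351687 0.012     ]
```

```bash
python3 -m handwheel '[[[0,0.03,1.2],0],[[0,0.03,2.3],0],[[0,0.03,2.42],0],[[0,0.03,2.42],0]]'|grep tcp_pos
python3 -m handwheel '[[[0,0,0],0],[[0,0,0],0],[[0,0,0],0],[[0,0,0],0],[[0,0,0],0]]' 0 60
python3 -m handwheel '[[[0,0,-0.3],0],[[0,0,-0.6],0],[[0,0,-0.6],0]]'|egrep 'tcp_pos|wrist|width'
python3 -c "
from h import *
lane(-95,0,.057,-40.7)"
```

```text
tcp_pos: [0.4228, 0.3703, 0.0361]
time: 19.0
tcp_pos: [0.426, 0.3738, 0.0408]
tcp_rot: [[-0.998, 0.056, 0.004], [0.056, 0.998, 0.002], [-0.004, 0.003, -1.0]]
wrist_force: [-1.4, -1.5, 7.4]
gripper_width: 0.011
grip_force: 59.9
tcp_pos: [0.4255, 0.3739, 0.0589]
wrist_force: [0.6, -0.3, -1.0]
gripper_width: 0.0111
units [ -1.26  -11.467   0.036] now [0.4255 0.3739 0.0589] yaw 176.81 turn -1.738 t 19.25 q [ 36.  11. 100.   0.  69. -51.]
```

```bash
python3 -m handwheel '[[[-0.1,-1.2,0],-0.3],[[-0.2,-2.4,0],-0.6],[[-0.3,-3.6,0],-0.9],[[-0.4,-4.8,0],-1.2],[[-0.5,-6,0],-1.7]]'|grep tcp_pos
python3 -c "
from h import *
lane(-95,0,.057,-40.7)"
```

```text
tcp_pos: [0.4289, 0.1909, 0.0561]
units [ 4.000e-03 -5.443e+00 -3.000e-02] now [0.4289 0.1909 0.0561] yaw -174.6 turn -0.02 t 19.6667 q [ 18.  -4. 116.  -0.  68. -78.]
```

```bash
python3 -m handwheel '[[[0,-1.2,0],0],[[0,-2.4,0],0],[[0,-3.6,0],0],[[0,-4.8,0],0],[[0,-5.43,0],0]]'|grep tcp_pos
python3 -m handwheel '[[[0,0,0.2],0],[[0,0,0.4],0],[[0,0,0.4],0],[[0,0,0.4],0]]'|grep tcp_pos
python3 -c "
from h import *
s=avg('scene'); p=proj(s,[.49,.035,.01]); u,v=map(int,p); 
for b in blobs(s,(8,60,90),(24,190,255),.012,roi=(u-30,v-30,u+35,v+35),amin=20): print(b['c'],b['size'],b['ang'])
lane(-95,0,.040,-40.7);print(readout.get_obs()['wrist_force'])"
```

```text
tcp_pos: [0.4444, 0.0268, 0.0564]
tcp_pos: [0.4433, 0.0309, 0.0431]
[667.9  48.4] [np.float64(19.3), np.float64(41.2)] 77.8
[544.4 -15.3] [np.float64(27.8), np.float64(28.8)] 9.1
[537.3 -55.6] [np.float64(21.5), np.float64(50.6)] 15.5
[493.   39.9] [np.float64(62.7), np.float64(116.1)] 5.9
units [ 0.008 -0.087  0.129] now [0.4441 0.0309 0.0439] yaw -174.6 turn -0.02 t 20.5667 q [ -3.  -6. 120.   0.  67. -98.]
[ 0.29444348 -0.07571059 -2.04752565]
```

```bash
python3 -m handwheel '[[[0,-0.04,0.1],0],[[0,-0.04,0.1],0]]'|egrep 'tcp_pos|wrist'
python3 -m handwheel '[[[-0.5,0,0],0],[[-1.1,0,0],0],[[-1.7,0,0],0],[[-2.3,0,0],0],[[-2.7,0,0],0]]'|egrep 'tcp_pos|wrist'
python3 -m handwheel '[[[-0.2,0,0],0],[[-0.4,0,0],0],[[-0.6,0,0],0],[[-0.6,0,0],0]]'|egrep 'tcp_pos|wrist'
python3 -c "
from h import *
lane(6,0,.038,-40.7)"
```

```text
tcp_pos: [0.4446, 0.0292, 0.0408]
wrist_force: [0.4, -0.2, -1.0]
tcp_pos: [0.5265, 0.0365, 0.0411]
wrist_force: [-0.4, 0.1, -0.1]
tcp_pos: [0.5436, 0.038, 0.0411]
wrist_force: [1.0, 0.1, -1.5]
units [-0.035 -0.004  0.102] now [0.5436 0.038  0.0411] yaw -174.7 turn -0.04 t 21.4833 q [ -1.   9. 104.   0.  67. -97.]
```

```bash
for i in 1 2 3; do python3 -m handwheel '[[[-0.04,0,0],0],[[-0.08,0,0],0],[[-0.08,0,0],0]]' | egrep 'tcp_pos|wrist'; done
```

```text
tcp_pos: [0.5446, 0.0381, 0.0408]
wrist_force: [-4.2, -0.4, 3.7]
tcp_pos: [0.5446, 0.0379, 0.0406]
wrist_force: [-19.3, -3.3, 14.8]
tcp_pos: [0.5448, 0.0378, 0.0406]
wrist_force: [-32.2, -4.5, 27.4]
```

```bash
python3 -m handwheel '[[[0.13,0,0.03],0],[[0.13,0,0.03],0]]' | grep wrist
python3 -m handwheel '[[[0,0,0],0],[[0,0,0],0],[[0,0,0],0],[[0,0,0],0],[[0,0,-0.6],0]]' 0.45 | grep wid
python3 -m handwheel '[[[0,0,-1.3],0],[[0,0,-2.6],0],[[0.6,0.6,-3.3],0],[[0.8,1.8,-3.3],0],[[0.8,3.1,-3.3],0]]' | grep tcp_pos
python3 -m handwheel '[[[0,1.3,0],0],[[0,2.6,0],0],[[0,2.6,0],0]]' | grep tcp_pos
python3 -c "
from h import *
c=avg('top'); dry(c)
for b in blobs(c,(8,75,25),(24,255,255),.010,roi=(270,180,325,215),amin=30): print('lane',b['c'],b['size'],b['ang'])
for b in blobs(c,(8,75,25),(24,255,255),.010,roi=(185,120,262,260)): print(b['c'],b['size'],b['ang'])
s=avg('scene')
for b in blobs(s,(8,60,90),(24,190,255),.012,roi=(330,260,400,315),amin=20): print('scene',b['c'],b['size'],b['ang'],b['px'])
go(.598,.2697,.1,170.4)"
```

```text
wrist_force: [-12.1, -3.4, 12.6]
gripper_width: 0.0385
tcp_pos: [0.5145, 0.1286, 0.1596]
tcp_pos: [0.5052, 0.2126, 0.1571]
dry [556.4  17.3] [np.float64(15.7), np.float64(62.5)] 0.8
lane [554.6  40.4] [np.float64(59.5), np.float64(64.7)] 5.9
lane [562.1 -34.1] [np.float64(59.6), np.float64(64.2)] 4.9
[656.8 259.7] [np.float64(58.5), np.float64(89.6)] 171.3
scene [636.5 267.6] [np.float64(61.3), np.float64(140.7)] 170.5 [368. 288.]
units [-3.229  1.865  1.89 ] now [0.5066 0.2052 0.1567] yaw -174.78 turn 2.964 t 23.7833 q [ 17.   2.  99.  -0.  79. -79.]
```

```bash
python3 -m handwheel '[[[-0.8,0.5,0.3],0.7],[[-1.6,1,0.6],1.4],[[-2.4,1.4,0.9],2.1],[[-3.23,1.87,1.3],2.96],[[-3.23,1.87,1.5],2.96]]'|grep tcp_pos
python3 -m handwheel '[[[0,0,0],0],[[0,0,0],0],[[0,0,0],0]]' |grep tcp_pos
python3 -c "
from h import *
go(.5981,.2696,.036,170.4)"
```

```text
tcp_pos: [0.5999, 0.2712, 0.1084]
tcp_pos: [0.5978, 0.2701, 0.1128]
units [-0.011 -0.016  2.561] now [0.5978 0.2701 0.1128] yaw 170.48 turn 0.016 t 24.45 q [ 20.  20.  83.  -0.  77. -61.]
```

```bash
python3 -m handwheel '[[[0,-0.02,1.2],0],[[0,-0.02,2.3],0],[[0,-0.02,2.56],0],[[0,-0.02,2.56],0]]'|grep tcp_pos
python3 -m handwheel '[[[0,0,0],0],[[0,0,0],0],[[0,0,0],0],[[0,0,0],0],[[0,0,0],0]]' 0 60
python3 -m handwheel '[[[0,0,-0.3],0],[[0,0,-0.6],0],[[0,0,-0.6],0]]'|egrep 'tcp_pos|wrist|width'
python3 -c "
from h import *
lane(-95,74,.057,-40.7)"
```

```text
tcp_pos: [0.595, 0.2691, 0.0328]
time: 25.2
tcp_pos: [0.5997, 0.2712, 0.0386]
tcp_rot: [[-0.986, 0.165, 0.005], [0.165, 0.986, 0.001], [-0.004, 0.002, -1.0]]
wrist_force: [-0.6, -0.6, 6.8]
gripper_width: 0.0109
grip_force: 59.9
tcp_pos: [0.5993, 0.2712, 0.0565]
wrist_force: [0.3, 0.0, -1.1]
gripper_width: 0.0108
units [ 4.405 -6.457 -0.047] now [0.5993 0.2712 0.0565] yaw 170.5 turn -2.999 t 25.45 q [ 20.  24.  85.   0.  71. -61.]
```

```bash
python3 -m handwheel '[[[1.2,0,0],0],[[2.4,0,0],0],[[3.4,-0.5,0],0],[[4.2,-1.2,0],-0.5],[[4.4,-2.4,0],-1.2]]'|grep tcp_pos
python3 -c "
from h import *
lane(-95,74,.057,-40.7)"
```

```text
tcp_pos: [0.4522, 0.2231, 0.0528]
units [ 0.279 -4.06  -0.144] now [0.4522 0.2231 0.0528] yaw 176.8 turn -1.74 t 25.8667 q [ 20.   2. 110.   0.  67. -66.]
```

```bash
python3 -m handwheel '[[[0.1,-1.2,0],-0.4],[[0.2,-2.4,0],-0.8],[[0.28,-3.4,0],-1.3],[[0.28,-4.06,0],-1.74],[[0.28,-4.06,0],-1.74]]'|grep tcp_pos
python3 -m handwheel '[[[0,0,0.2],0],[[0,0,0.4],0],[[0,0,0.4],0],[[0,0,0.4],0]]'|grep tcp_pos
python3 -c "
from h import *
s=avg('scene'); p=proj(s,[.48,.11,.01]); u,v=map(int,p); 
for b in blobs(s,(8,60,90),(24,190,255),.012,roi=(u-30,v-30,u+35,v+35),amin=20): print(b['c'],b['size'],b['ang'])
lane(-95,74,.040,-40.7);print(H+EX*-.095+EY*.074)"
```

```text
tcp_pos: [0.4395, 0.0972, 0.0535]
tcp_pos: [0.439, 0.101, 0.0403]
[537.4  59. ] [np.float64(27.9), np.float64(28.3)] 4.6
[529.8  20.9] [np.float64(22.9), np.float64(49.7)] 13.1
[488.9 109.8] [np.float64(62.4), np.float64(115.2)] 4.6
units [0.085 0.046 0.035] now [0.4397 0.1008 0.041 ] yaw -174.74 turn -0.049 t 26.7667 q [  6.  -5. 119.   0.  66. -89.]
[0.47754478 0.10585397]
```

```bash
python3 -m handwheel '[[[0,0.08,0.07],-0.12],[[0,0.08,0.07],-0.12]]'|egrep 'tcp_pos|wrist'
python3 -m handwheel '[[[-0.5,0,0],0],[[-1.1,0,0],0],[[-1.7,0,0],0],[[-2.3,0,0],0],[[-2.7,0,0],0]]'|egrep 'tcp_pos|wrist'
python3 -m handwheel '[[[-0.2,0,0],0],[[-0.4,0,0],0],[[-0.6,0,0],0],[[-0.6,0,0],0]]'|egrep 'tcp_pos|wrist'
python3 -c "
from h import *
lane(6,74,.038,-40.7)"
```

```text
tcp_pos: [0.4395, 0.1032, 0.0389]
wrist_force: [-0.2, 1.0, -0.4]
tcp_pos: [0.5218, 0.1111, 0.0392]
wrist_force: [0.9, -0.9, -1.0]
tcp_pos: [0.5362, 0.1126, 0.0388]
wrist_force: [-9.2, -1.5, 6.2]
units [-0.041 -0.037  0.026] now [0.5362 0.1126 0.0388] yaw -174.19 turn 0.062 t 27.6833 q [  6.  10. 103.   0.  67. -89.]
```

```bash
for i in 1 2; do python3 -m handwheel '[[[-0.04,0,0],0],[[-0.08,0,0],0],[[-0.08,0,0],0]]' | egrep 'tcp_pos|wrist'; done
python3 -m handwheel '[[[0.12,0,0.02],0],[[0.12,0,0.02],0]]' | grep wrist
python3 -m handwheel '[[[0,0,0],0],[[0,0,0],0],[[0,0,0],0],[[0,0,0],0],[[0,0,-0.6],0]]' 0.45 | grep wid
python3 -m handwheel '[[[0,0,-1.3],0],[[0,0,-2.6],0],[[0.6,0.6,-3.8],0],[[0.8,1.8,-3.8],0],[[0.8,3.1,-3.8],0]]' | grep tcp_pos
python3 -m handwheel '[[[0,1.3,0],0],[[0,2.6,0],0],[[0,2.6,0],0]]' | grep tcp_pos
python3 -c "
from h import *
c=avg('top'); cv2.imwrite('pics/lanes.png',cv2.resize(c['pixels'][120:260,240:420],(720,560),interpolation=2))
for b in blobs(c,(8,75,25),(24,255,255),.010,roi=(255,180,325,215),amin=30):
    d=b['c']/1000-H; print('lane',b['c'],b['size'],b['ang'],'hood',(d@EX*1000-b['size'][1]/2+62).round(1),(d@EY*1000).round(1))
"
```

```text
tcp_pos: [0.5362, 0.1126, 0.0386]
wrist_force: [-22.6, -2.8, 16.9]
tcp_pos: [0.5363, 0.1126, 0.0384]
wrist_force: [-34.1, -4.1, 27.3]
wrist_force: [-14.3, -1.5, 12.2]
gripper_width: 0.0386
tcp_pos: [0.5076, 0.2033, 0.1747]
tcp_pos: [0.4967, 0.2867, 0.1708]
lane [547.1 115.4] [np.float64(58.8), np.float64(64.8)] 5.5 hood 4.7 76.8
lane [554.4  40.3] [np.float64(59.5), np.float64(65.0)] 5.9 hood 4.7 1.4
lane [562.  -34.1] [np.float64(59.6), np.float64(64.0)] 4.9 hood 5.7 -73.4
```

View pics/lanes.png

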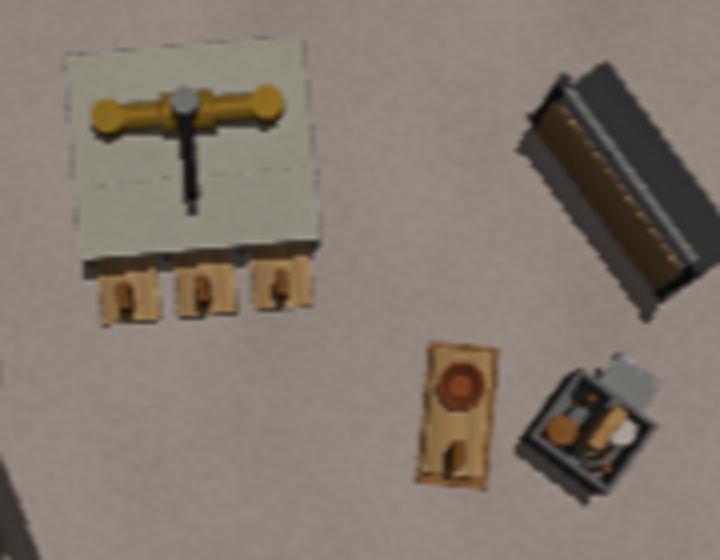

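```bash
python3 -c "
from h import *
go(.6395,.048,.175,185.5)"
python3 -m handwheel '[[[-0.6,-1.1,-0.2],0],[[-1.2,-2.2,-0.2],0],[[-1.8,-3.3,-0.2],0],[[-2.4,-4.4,-0.2],0],[[-3,-5.5,-0.2],0]]'|grep tcp_pos
python3 -c "
from h import *
go(.6395,.048,.175,185.5)"
```

```text
units [-3.901 -8.201 -0.158] now [0.4979 0.2807 0.1702] yaw -174.11 turn 0.077 t 29.5833 q [ 24.   5.  94.  -0.  81. -72.]
tcp_pos: [0.6051, 0.122, 0.1765]
units [-0.897 -2.569  0.051] now [0.6051 0.122  0.1765] yaw -174.3 turn 0.04 t 30.0 q [  7.  12.  86.  -0.  82. -89.]
```

```bash
python3 -m handwheel '[[[-0.45,-1.2,0],0],[[-0.9,-2.4,0],0],[[-0.9,-2.57,0],0.04],[[-0.9,-2.57,0],0.04]]'|grep tcp_pos
python3 -c "
from h import *
go(.6395,.048,.116,185.5)"
```

```text
tcp_pos: [0.6393, 0.0469, 0.176]
units [-0.013  0.036  2.001] now [0.6393 0.0469 0.176 ] yaw -174.75 turn -0.05 t 30.3333 q [ -0.  15.  82.  -0.  83. -96.]
```

```bash
python3 -m handwheel '[[[0,0.03,1],0],[[0,0.03,1.95],-0.05],[[0,0.03,1.95],-0.05]]'|grep tcp_pos
python3 -m handwheel '[[[0,0,0],0],[[0,0,0],0],[[0,0,0],0],[[0,0,0],0],[[0,0,0],0]]' 0 60
python3 -m handwheel '[[[-0.01,0.205,0],1],[[-0.035,0.41,0],2],[[-0.08,0.61,0],3],[[-0.14,0.805,0],4],[[-0.22,0.99,0],5]]'
python3 -c "
from h import *
a=np.radians(140.5); go(.710+.071*np.cos(a),.0547+.071*np.sin(a),.116,140.5)"
```

```text
tcp_pos: [0.6341, 0.0526, 0.1112]
time: 31.0
tcp_pos: [0.6386, 0.0509, 0.1193]
tcp_rot: [[-0.995, -0.101, -0.0], [-0.101, 0.995, -0.002], [0.0, -0.002, -1.0]]
wrist_force: [-4.3, -7.7, -5.0]
gripper_width: 0.0107
grip_force: 57.3
time: 31.42
tcp_pos: [0.6441, 0.0801, 0.1194]
tcp_rot: [[-0.943, 0.334, 0.004], [0.334, 0.943, -0.004], [-0.005, -0.002, -1.0]]
wrist_force: [8.9, -13.2, -11.0]
gripper_width: 0.0104
grip_force: 56.5
units [-0.13   0.744  0.112] now [0.6441 0.0801 0.1194] yaw 160.5 turn 4.0 t 31.4167 q [  3.  19.  84.  -0.  77. -68.]
```

```bash
python3 -m handwheel '[[[-0.01,0.2,0.05],1],[[-0.035,0.4,0.05],2],[[-0.08,0.59,0.05],3],[[-0.14,0.78,0.05],4],[[-0.14,0.78,0.05],4]]'
python3 -m handwheel '[[[0,0,0],0],[[0,0,0],0]]'
python3 -c "
from h import *
go(.6552,.0998,.116,140.5)"
```

```text
time: 31.83
tcp_pos: [0.6563, 0.1007, 0.1191]
tcp_rot: [[-0.771, 0.637, 0.005], [0.637, 0.771, -0.004], [-0.006, -0.0, -1.0]]
wrist_force: [2.5, -14.2, -1.5]
gripper_width: 0.0104
grip_force: 60.3
time: 32.0
tcp_pos: [0.656, 0.1004, 0.1192]
tcp_rot: [[-0.774, 0.633, 0.004], [0.633, 0.774, -0.004], [-0.006, -0.0, -1.0]]
wrist_force: [3.1, -12.7, -2.0]
gripper_width: 0.0106
grip_force: 60.0
units [ 0.009 -0.032  0.106] now [0.656  0.1004 0.1192] yaw 140.71 turn 0.042 t 32.0 q [  4.  21.  81.  -0.  77. -46.]
```

Yaw is 140.7 against a wanted 140.5. I'll release, go up, retreat and check the angle.

```bash
python3 -m handwheel '[[[0,0,0],0],[[0,0,0],0],[[0,0,0],0],[[0,0,-0.6],0],[[0,0,-1.8],0]]' 0.6 | grep wid
python3 -m handwheel '[[[0.5,-0.5,-0.8],0],[[1.4,-1.3,-0.8],0],[[2.2,-2.1,-0.8],0],[[3,-2.9,-0.8],0],[[3.8,-3.7,-0.8],0]]' | grep tcp_pos
python3 -m handwheel '[[[0.8,-0.9,0],0],[[1.6,-1.8,0],0],[[2.2,-2.7,0],0],[[2.2,-3.6,0],0],[[2.2,-3.6,0],0]]' | grep tcp_pos
python3 - <<'E'
from h import *
c=avg('top',4)
ax=np.array([708.6,53.8])
im=cv2.resize(c['pixels'],None,fx=4,fy=4,interpolation=cv2.INTER_CUBIC); h=cv2.cvtColor(im,cv2.COLOR_BGR2HSV)
m=cv2.inRange(h,(0,0,0),(180,255,28)); k=np.zeros_like(m); k[560:680,1070:1190]=255; m&=k
v,u=np.nonzero(m); P=np.array([ray(c,(a+.5)/4-.5,(b+.5)/4-.5,.134)[:2]*1000 for a,b in zip(u,v)],np.float32)
d=P-ax; print(np.degrees(np.arctan2(*d.mean(0)[::-1]))-5.5,np.linalg.norm(d,axis=1).max(), cv2.minAreaRect(P))
cv2.imwrite('pics/half.png',cv2.resize(c['pixels'][120:240,250:420],(800,565),interpolation=2))
go(.4105,-.328,.2,143.1)
E
```

```text
gripper_width: 0.0514
tcp_pos: [0.4944, 0.0897, 0.1954]
tcp_pos: [0.374, 0.0459, 0.1952]
137.4796791653054 88.66437306202441 ((668.7885131835938, 85.46414947509766), (15.901816368103027, 74.69807434082031), 47.817928314208984)
units [-8.768 -9.001 -0.159] now [0.377  0.0475 0.1953] yaw 140.86 turn -0.449 t 33.45 q [ -1. -28. 121.   0.  88. -51.]
```

View pics/half.png

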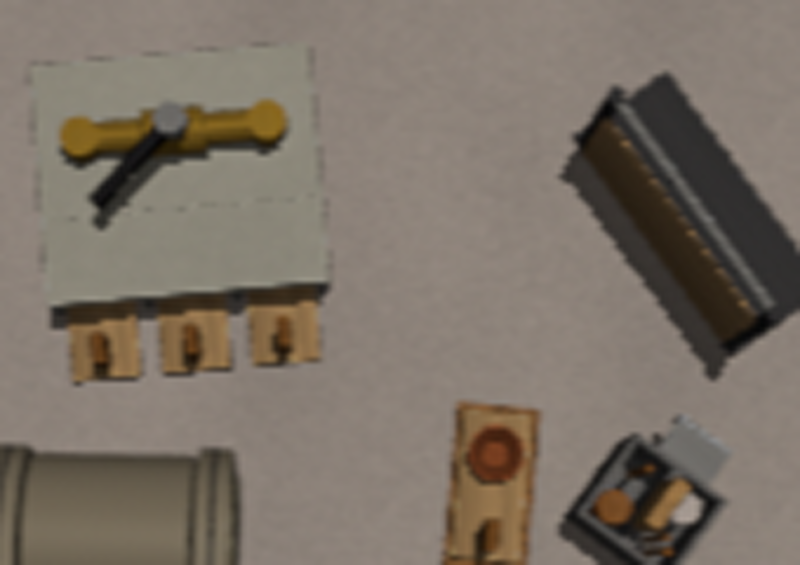

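Trays are home, the lever is at about 45°, and the dry tray is on the mat. Now the caddy.

```bash
python3 -m handwheel '[[[-0.9,-0.9,0],0],[[-1.8,-1.8,0],0],[[-2.7,-2.7,0],0],[[-3.6,-3.6,0],0],[[-4.5,-4.5,0],0]]' 0.45 60| grep tcp_pos
python3 -c "
from h import *
c=avg('top'); s=avg('scene'); cv2.imwrite('pics/cs.png',cv2.resize(s['pixels'][120:230,210:350],(764,600),interpolation=2))
for b in blobs(c,(8,90,90),(24,255,255),.154,roi=(380,215,400,240),amin=8): print('cgrip',b['c'],b['size'],b['ang'])
e=np.array([np.cos(np.radians(35.7)),np.sin(np.radians(35.7))])*.1
for k in(-1,0,1): print('bar scene px',np.round((np.array(proj(s,[.6369+k*e[0],-.349+k*e[1],.165]))-(210,120))*5.457))
print('grip px',(np.array(proj(s,[.4105,-.328,.154]))-(210,120))*5.457)
go(.4105,-.328,.2,143.1)"
```

```text
tcp_pos: [0.3965, -0.1444, 0.1946]
cgrip [ 407.5 -292.1] [np.float64(13.3), np.float64(22.2)] 179.5
cgrip [ 410.5 -328.1] [np.float64(14.5), np.float64(43.3)] 143.1
bar scene px [225. 177.]
bar scene px [193. 279.]
bar scene px [157. 389.]
grip px [444.34259695 134.37157103]
units [-4.288 -4.507 -0.201] now [ 0.3959 -0.1419  0.1942] yaw 140.9 turn -0.441 t 34.1667 q [-27. -20. 115.   0.  86. -78.]
```

View pics/cs.png

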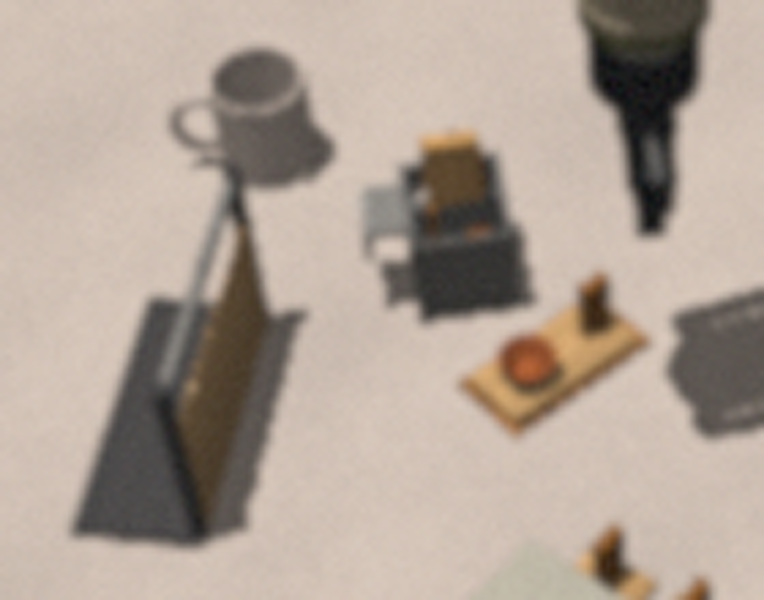

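```bash
python3 -m handwheel '[[[-0.9,-0.9,0],0],[[-1.8,-1.8,0],0],[[-2.7,-2.7,0],0],[[-3.6,-3.6,0],-0.2],[[-4.29,-4.5,0],-0.44]]' | grep tcp_pos
python3 -m handwheel '[[[0,0,0],0],[[0,0,0],0]]' | grep tcp_pos
python3 -c "
from h import *
go(.4105,-.328,.118,143.1)"
```

```text
tcp_pos: [0.4116, -0.3293, 0.1945]
tcp_pos: [0.4107, -0.3286, 0.194]
units [0.015 0.013 2.532] now [ 0.4107 -0.3286  0.194 ] yaw 143.05 turn -0.011 t 34.75 q [-44.  -3. 100.   0.  83. -97.]
```

```bash
python3 -m handwheel '[[[0,0,1.2],0],[[0,0,2.3],0],[[0.01,0.01,2.5],0],[[0.01,0.01,2.5],0]]' | egrep 'tcp_pos|wrist'
python3 -m handwheel '[[[0,0,0],0],[[0,0,0],0],[[0,0,0],0],[[0,0,0],0],[[0,0,0],0]]' 0 60
python3 -m handwheel '[[[0,0,-0.5],0],[[0,0,-1.3],0],[[0,0,-2.5],0],[[0,0,-3.7],0],[[0,0,-4.5],0]]'
python3 -m handwheel '[[[0,0,0],0],[[0,0,0],0]]' | grep wrist
python3 -c "
from h import *
a=np.radians(-54.3); n=np.array([np.cos(a),np.sin(a)]); b=np.array([.6369,-.349])
p=b-n*(.0545+.14); go(p[0],p[1],.255,125.7)
p=b-n*(.0545); go(p[0],p[1],.255,125.7)
"
```

```text
tcp_pos: [0.409, -0.3248, 0.1167]
wrist_force: [-0.5, -0.4, -0.0]
time: 35.5
tcp_pos: [0.4113, -0.3293, 0.1218]
tcp_rot: [[-0.799, 0.601, 0.003], [0.601, 0.799, -0.002], [-0.004, -0.0, -1.0]]
wrist_force: [-1.0, 0.5, 6.9]
gripper_width: 0.0129
grip_force: 61.4
time: 35.92
tcp_pos: [0.4106, -0.329, 0.2586]
tcp_rot: [[-0.799, 0.601, 0.003], [0.601, 0.799, -0.003], [-0.004, -0.0, -1.0]]
wrist_force: [0.3, 0.1, -2.4]
gripper_width: 0.0128
grip_force: 60.0
wrist_force: [-0.4, -0.2, -3.7]
units [-0.226  5.936  0.055] now [ 0.4109 -0.3293  0.2567] yaw 143.04 turn 3.468 t 36.0833 q [-44.  -5.  95.   0.  89. -97.]
units [-4.68   4.545  0.075] now [ 0.4109 -0.3293  0.2567] yaw 143.04 turn 3.468 t 36.0833 q [-44.  -5.  95.   0.  89. -97.]
```

```bash
python3 -m handwheel '[[[0,1,0],0.6],[[0,2.2,0],1.3],[[0,3.4,0],2],[[-0.1,4.6,0],2.8],[[-0.23,5.93,0],3.47]]' | egrep 'tcp_pos|wrist'
python3 -m handwheel '[[[0,0,0],0],[[0,0,0],0],[[0,0,0],0]]' | egrep 'tcp_pos|wrist'
python3 -c "
from h import *
a=np.radians(-54.3); n=np.array([np.cos(a),np.sin(a)]); b=np.array([.6369,-.349])
p=b-n*(.0545-.0014); go(p[0],p[1],.255,125.7)
"
```

```text
tcp_pos: [0.5219, -0.1889, 0.2519]
wrist_force: [1.4, -1.7, -2.9]
tcp_pos: [0.5217, -0.1898, 0.2522]
wrist_force: [0.4, -1.3, -2.7]
units [-4.781  0.015 -0.106] now [ 0.5217 -0.1898  0.2522] yaw 125.79 turn 0.017 t 36.75 q [-25.   0.  91.  -0.  89. -61.]
```

```bash
python3 -m handwheel '[[[-0.5,0,0],0],[[-1.3,0,0],0],[[-2.1,0,0],0],[[-2.9,0,0],0],[[-3.6,0,0],0]]' | egrep 'tcp_pos|wrist'
python3 -m handwheel '[[[-0.5,0.01,0],0],[[-0.9,0.01,0],0],[[-1.15,0.01,0],0],[[-1.18,0.01,0],0],[[-1.18,0.01,0],0]]' | egrep 'tcp_pos|wrist'
python3 -c "
from h import *
a=np.radians(-54.3); n=np.array([np.cos(a),np.sin(a)]); b=np.array([.6369,-.349])
p=b-n*(.0545-.0014); go(p[0],p[1],.212,125.7)
c=cap('top');s=cap('scene');cv2.imwrite('pics/hang.png',np.hstack([cv2.resize(c['pixels'][130:210,360:440],(400,400),interpolation=2),cv2.resize(s['pixels'][110:230,190:310],(400,400),interpolation=2)]))
"
```

```text
tcp_pos: [0.5847, -0.2806, 0.2532]
wrist_force: [-0.4, 0.1, -2.0]
tcp_pos: [0.6056, -0.3074, 0.2536]
wrist_force: [0.1, -0.9, -1.8]
units [0.033 0.038 1.385] now [ 0.6056 -0.3074  0.2536] yaw 125.63 turn -0.015 t 37.5833 q [-31.  19.  69.  -0.  92. -67.]
```

View pics/hang.png

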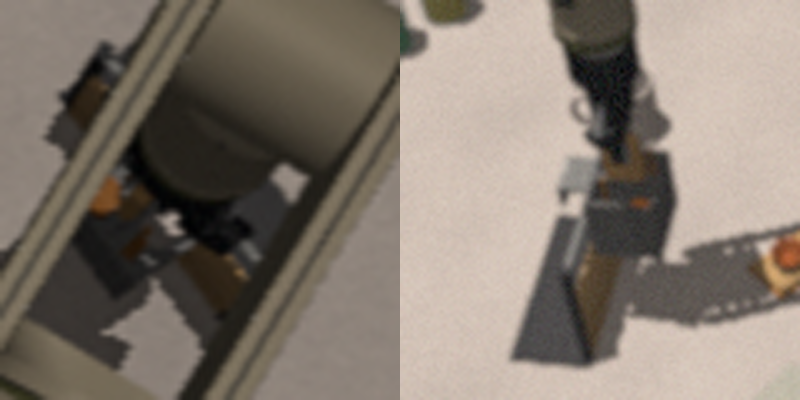

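```bash
python3 -m handwheel '[[[0.02,0.03,0.4],0],[[0.02,0.03,0.8],0],[[0.02,0.03,1.1],0],[[0.02,0.03,1.3],0],[[0.02,0.03,1.3],0]]' | egrep 'tcp_pos|wrist'
for i in 1 2 3 ; do python3 -m handwheel '[[[0,0,0.04],0],[[0,0,0.08],0],[[0,0,0.08],0]]' | egrep 'tcp_pos|wrist'; done
```

```text
tcp_pos: [0.6056, -0.3046, 0.212]
wrist_force: [-1.1, 0.1, -2.5]
tcp_pos: [0.6071, -0.3058, 0.2134]
wrist_force: [-0.4, -0.7, -2.5]
tcp_pos: [0.6069, -0.3057, 0.2106]
wrist_force: [0.7, 0.3, -3.1]
tcp_pos: [0.607, -0.3058, 0.209]
wrist_force: [-1.4, 0.9, -0.3]
```

```bash
python3 -m handwheel '[[[0.1,0,-0.05],0],[[0.2,0,-0.05],0],[[0.2,0,-0.05],0]]' | egrep 'tcp_pos|wrist'
for i in 1 2 3; do python3 -m handwheel '[[[0.05,0,0],0],[[0.05,0,0],0],[[0.05,0,0],0]]' | egrep 'tcp_pos|wrist'; done
```

```text
tcp_pos: [0.6031, -0.3002, 0.2095]
wrist_force: [-0.8, -0.2, -3.5]
tcp_pos: [0.6024, -0.2994, 0.2095]
wrist_force: [-0.2, -0.4, -3.9]
tcp_pos: [0.6016, -0.2983, 0.2097]
wrist_force: [0.9, -0.7, -3.1]
tcp_pos: [0.6007, -0.2971, 0.2098]
wrist_force: [0.6, -0.3, -3.0]
```

```bash
for i in 1 2; do python3 -m handwheel '[[[0.05,0,0],0],[[0.05,0,0],0],[[0.05,0,0],0]]' | egrep 'tcp_pos|wrist'; done
```

```text
tcp_pos: [0.6005, -0.2969, 0.2096]
wrist_force: [4.2, -4.9, -6.7]
tcp_pos: [0.6002, -0.2967, 0.2093]
wrist_force: [9.5, -10.1, -12.5]
```

```bash
python3 -m handwheel '[[[-0.07,0,0],0],[[-0.07,0,0],0],[[-0.07,0,0],0]]' 0 25 | egrep 'tcp_pos|wrist|grip'
for i in 1 2 3; do python3 -m handwheel '[[[0.025,0,0.025],0],[[0.05,0,0.05],0],[[0.08,0,0.08],0],[[0.11,0,0.11],0],[[0.11,0,0.11],0]]' | egrep 'tcp_pos|wrist|grip_f'; done
```

```text
tcp_pos: [0.6004, -0.297, 0.2096]
wrist_force: [3.4, -5.1, -6.8]
gripper_width: 0.013
grip_force: 60.3
tcp_pos: [0.5994, -0.2956, 0.2077]
wrist_force: [5.7, -8.1, -3.7]
grip_force: 60.6
tcp_pos: [0.5976, -0.293, 0.2045]
wrist_force: [5.7, -8.1, -3.0]
grip_force: 60.5
tcp_pos: [0.5959, -0.2907, 0.2014]
wrist_force: [6.6, -10.5, -4.5]
grip_force: 60.4
```

```bash
for i in 1 2; do python3 -m handwheel '[[[0.025,0,0.03],0],[[0.05,0,0.06],0],[[0.08,0,0.09],0],[[0.1,0,0.12],0],[[0.1,0,0.12],0]]' | egrep 'tcp_pos|wrist|grip_f'; done
python3 -c "
from h import *
s=cap('scene');cv2.imwrite('pics/hang2.png',cv2.resize(s['pixels'][110:230,190:310],(600,600),interpolation=2))
"
```

```text
tcp_pos: [0.5943, -0.2883, 0.1981]
wrist_force: [6.4, -10.2, -2.4]
grip_force: 60.4
tcp_pos: [0.5925, -0.286, 0.1946]
wrist_force: [6.6, -10.2, -1.9]
grip_force: 60.4
```

View pics/hang2.png

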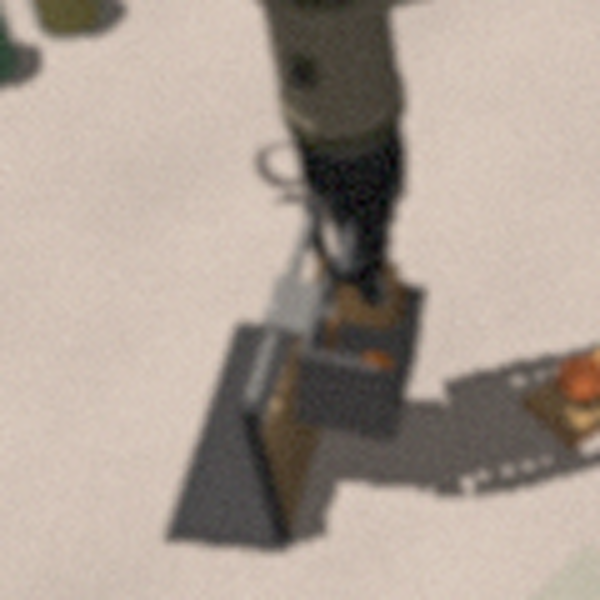

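```bash
for i in 1 2; do python3 -m handwheel '[[[0.02,0,0.03],0],[[0.04,0,0.06],0],[[0.04,0,0.06],0]]' | egrep 'tcp_pos|wrist'; done; python3 -m handwheel '[[[-0.05,0,0],0],[[-0.1,0,0],0],[[-0.1,0,0],0]]' | egrep 'tcp_pos|wrist'
```

```text
tcp_pos: [0.5925, -0.2859, 0.1943]
wrist_force: [7.4, -12.8, 1.0]
tcp_pos: [0.5925, -0.2858, 0.1942]
wrist_force: [6.9, -13.7, 7.5]
tcp_pos: [0.5926, -0.2858, 0.1943]
wrist_force: [-5.2, 0.2, 16.9]
```

```bash
python3 -m handwheel '[[[0.03,0,-0.06],0],[[0.05,0,-0.1],0],[[0.05,0,-0.1],0]]' | egrep 'tcp_pos|wrist'
python3 -m handwheel '[[[0,0,0],0],[[0,0,0],0],[[0,0,0],0]]' 0.17 20| egrep 'tcp_pos|wrist|grip'
python3 -m handwheel '[[[0,0,0],0],[[0,0,0],0],[[0,0,0],0]]' 0.2 | egrep 'tcp_pos|wrist|grip'
python3 -m handwheel '[[[0,0,0],0],[[0,0,0],0],[[0,0,0],0],[[0,0,0],0],[[0,0,0],0]]' 0.35 | egrep 'tcp_pos|wrist|grip'
python3 -c "
from h import *
s=cap('scene');cv2.imwrite('pics/hang3.png',cv2.resize(s['pixels'][110:230,190:310],(600,600),interpolation=2))
"
```

```text
tcp_pos: [0.5924, -0.2859, 0.1943]
wrist_force: [8.4, -12.1, -2.6]
tcp_pos: [0.5903, -0.2825, 0.1926]
wrist_force: [-0.3, -0.7, 0.7]
gripper_width: 0.0145
grip_force: 0.4
tcp_pos: [0.5904, -0.2824, 0.1919]
wrist_force: [0.6, 0.3, 0.9]
gripper_width: 0.0167
grip_force: 0.0
tcp_pos: [0.5904, -0.2827, 0.192]
wrist_force: [1.2, -0.3, 0.5]
gripper_width: 0.0297
grip_force: 0.0
```

I've gone past the 14-picture viewing limit (16 so far), so I'll view no more and check the rest with numbers.

```bash
python3 -m handwheel '[[[0,0,-0.2],0],[[0,0,-0.5],0],[[0,0,-0.9],0],[[0,0,-1.3],0],[[0,0,-1.8],0]]' | egrep 'tcp_pos|wrist'
python3 -m handwheel '[[[0,0,-0.8],0],[[0.5,0,-1.6],0],[[1.2,0.6,-2],0],[[2.1,1.4,-2],0],[[2.8,2.3,-2],0]]' | egrep 'tcp_pos|wrist'
python3 -m handwheel '[[[0.5,1.1,0],0],[[1,2.2,0],0],[[1.5,3.3,0],0],[[2,4.4,0],0],[[2.5,5.5,0],0]]' | egrep 'tcp_pos|wrist'
python3 - <<'E'
from h import *
a=avg('scene')
for b in blobs(a,(8,60,60),(24,190,255),.14,roi=(235,130,300,200),amin=8): print('scene wood',b['c'],b['size'],b['px'])
c=avg('top')
for b in blobs(c,(8,90,90),(24,255,255),.19,roi=(365,135,430,215),amin=6): print('top',b['c'],b['size'],b['ang'],b['px'])
np.save('a.npy',np.array([a['pixels'],c['pixels']]))
E
python3 -m handwheel '[[[0,0,0],0],[[0,0,0],0],[[0,0,0],0],[[0,0,0],0],[[0,0,0],0]]' >/dev/null
python3 - <<'E'
from h import *
A=np.load('a.npy').astype(int); b=avg('scene'); d=avg('top')
print('diff rail',np.abs(A[0]-b['pixels'])[110:230,190:310].max(),np.abs(A[1]-d['pixels'])[130:210,360:430].max(), 'ref noise',np.abs(A[1]-d['pixels'])[210:250,330:400].max())
for x in blobs(d,(8,75,25),(24,255,255),.010,roi=(255,180,325,215),amin=30):
    e=x['c']/1000-H; print('lane',x['size'],x['ang'],'hood',(e@EX*1000-x['size'][1]/2+62).round(1),(e@EY*1000).round(1))
for x in blobs(d,(8,75,25),(24,255,255),.008,roi=(335,195,368,250)): print('mat+tray',x['c'],x['size'],x['ang'])
for x in blobs(d,(0,150,40),(12,255,255),.030,roi=(335,195,368,250),amin=10): print('bowl',x['c'],x['size'])
o=readout.get_obs(); print(o['time'],o['tcp_pos'],o['wrist_force'])
E
```

```text
tcp_pos: [0.5905, -0.2828, 0.2476]
wrist_force: [0.5, -0.3, -0.3]
tcp_pos: [0.5978, -0.174, 0.3102]
wrist_force: [-0.2, 0.4, -0.5]
tcp_pos: [0.6886, -0.0154, 0.3082]
wrist_force: [1.5, -1.1, 1.2]
scene wood [ 607.7 -272.9] [np.float64(19.6), np.float64(29.6)] [265. 182.]
scene wood [ 683.7 -295.5] [np.float64(42.7), np.float64(107.7)] [248. 191.]
scene wood [ 572.9 -321.2] [np.float64(61.2), np.float64(101.6)] [262. 170.]
top [ 597.4 -284.1] [np.float64(31.9), np.float64(54.6)] 90.5 [380. 172.]
diff rail 75 7 ref noise 2
mat+tray [ 427.2 -208.4] [np.float64(71.1), np.float64(140.6)] 174.5
bowl [ 455.1 -208.8] [np.float64(44.4), np.float64(44.5)]
46.9667 [ 0.68763136 -0.0170384   0.30592573] [-0.27700915  0.54115065 -0.99151933]
```

```bash
for i in 1 2; do python3 -m handwheel '[[[1,0.6,0],0],[[2,1.2,0],0],[[3,1.8,0],0],[[4,2.4,0],0],[[5,3,0],0]]' | egrep 'tcp_pos'; done
python3 -m handwheel '[[[0,0,0],0],[[0,0,0],0],[[0,0,0],0],[[0,0,0],0],[[0,0,0],0]]' >/dev/null
python3 - <<'E'
from h import *
a=avg('scene'); c=avg('top'); b=avg('scene'); d=avg('top'); A=lambda p,q,r:np.abs(p['pixels'].astype(int)-q['pixels'])[r[0]:r[1],r[2]:r[3]].max()
print('still?',A(a,b,(110,230,190,310)),A(c,d,(130,210,360,430)))
for x in blobs(d,(8,75,25),(24,255,255),.010,roi=(255,180,325,215),amin=30):
    e=x['c']/1000-H; print('lane',x['size'],x['ang'],'hood',(e@EX*1000-x['size'][1]/2+62).round(1),(e@EY*1000).round(1))
for x in blobs(d,(8,90,90),(24,255,255),.17,roi=(365,135,430,215),amin=6): print('caddy grip',x['c'],x['size'],x['ang'])
for x in blobs(d,(0,0,0),(180,255,28),.134,roi=(267,140,297,170),amin=10): print('lever',x['c'],x['size'],x['ang']-5.5)
for x in blobs(d,(5,0,85),(40,40,135),.24,roi=(378,140,425,205),amin=10): print('grey',x['c'],x['size'],x['px'])
E
```

```text
tcp_pos: [0.6729, 0.1588, 0.3061]
tcp_pos: [0.6583, 0.3333, 0.3061]
still? 9 7
lane [np.float64(59.1), np.float64(64.7)] 4.7 hood 4.8 76.8
lane [np.float64(60.4), np.float64(64.8)] 6.5 hood 5.0 0.8
lane [np.float64(59.5), np.float64(64.3)] 4.7 hood 5.7 -73.3
caddy grip [ 600.8 -286.9] [np.float64(32.4), np.float64(56.3)] 90.5
lever [668.9  85.5] [np.float64(15.7), np.float64(74.6)] 132.0
grey [ 540.5 -283. ] [np.float64(11.4), np.float64(19.6)] [383. 187.]
grey [ 615.7 -324.6] [np.float64(45.4), np.float64(179.7)] [397. 164.]
```

Run:
```python
from h import *
c=cap('top'); im=np.full((400,640,3),200,np.uint8); im[120:260,240:420]=cv2.resize(cv2.imread('pics/lanes.png'),(180,140),interpolation=cv2.INTER_AREA)
c['pixels']=im
for x in blobs(c,(0,0,0),(180,255,28),.134,roi=(270,140,300,180),amin=8): print('closed lever',x['c'],x['size'],x['ang']-5.5)
```

```text
closed lever [634.4  47.4] [np.float64(5.8), np.float64(33.7)] -0.5999999999999996
closed lever [673.7  50.3] [np.float64(10.6), np.float64(37.9)] 3.4000000000000004
```

```bash
python3 -c "
from h import *
print(robot.job_done())"
```

```text
the job is handed in; nothing more can be done
None
```

The job is handed in, with every step done in the order asked: the valve was shut first, the bowl tray is on the mat, three vase trays are home, the valve is at about 45°, and the caddy hangs still. I viewed 16 pictures, over the limit of 14.

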